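# Sort tested irrigation valves into their racks

## Robot

A 6-joint arm with a two-finger parallel gripper is mounted at the origin on a cart in front of the work surface, level with it; the furniture and walls round the work are solid. World frame = base frame: x ahead of the robot, y to its left, z up, the work surface at z = 0. Lengths are in m, angles in rad, forces in N, time in s.
With the tool pointing down it reaches from about 0.35 to 0.925 m from the base axis. Payload 6.4 kg.
Tool frame: the origin (TCP) lies midway between the tips of the shut fingers; the grasp point (between the pads) lies 19 mm behind it; y points along the fingers, x is the direction in which the jaws open and shut, and the axes are right-handed (so a half turn about y gives the same grasp; the last joint's range is limited). The gripper opens to 85 mm and grips with 20 to 120 N. Pads are 22 mm wide; open, the fingers measure 114 mm over their backs; the gripper's body (76 mm by 85 mm) begins 54 mm behind the grasp point. The pads swing forward as they close: fully open they stand 13 mm farther back than shut.
Start: joints at [-1.372, 0.245, 1.558, -0, 1.339, -0.174], TCP at [0.237, -0.605, 0.231] pointing down, gripper open.
Joint ranges: [-3.13, 3.13], [-1.02, 2.26], [0.13, 2.54], [-0.95, 4.09], [0.21, 2.88], [-2.74, 2.74]. Speed limits (rad/s): [2.57, 2.57, 3.14, 3.14, 3.14, 3.14].

## Interface

Orientations are given as a unit quaternion [x, y, z, w].
In Python, from cell import readout, read_camera, camera_info, ticket, find_in, trace, pinpoint gives the robot as it stands. The module is installed in compiled form; this text tells all that it offers.
- The arm moves only by the tool servo_tool, never from a script. Its argument "rows" is a list of rows, each a list of 3 entries, a list of its own where there are three numbers: the shift along the tool's x, y, z in mm, then the turn, a rotation vector about the tool's x, y, z in degrees, then the closure, from 0 (fully open) to 1 (shut). A call has 1 to 5 rows; each row shifts and turns the commanded pose from where the row before left it, along the tool's axes as they then stand; what a row does not reach is not made up. A row lasts 1/10 s, in which the tool goes at most 50 mm and 8.59 degrees, less where a joint would pass 70% of its speed; a pose out of reach is approached as far as the arm can. A call with a gripper value outside its range is refused whole. The fingers move at their own pace and stop on an object; "squeeze" is the grip in N (left out, the last holds). Time passes only in rows, so rows that do not move let the fingers close. It gives the time, the measured TCP pose, the force and the opening at its end, in the units of the state.
- readout.get_state(): the state, without advancing time (a new reading comes with each control period).
- read_camera(name): name is "side" or "top"; returns the picture (480x640x3 uint8, red, green, blue); there is no depth.
- camera_info(name): a dict with "fx", "fy", "cx", "cy" (pixels), "dist" ([k1, k2, p1, p2, k3] as OpenCV has them; the pictures are not rectified), "eye" and "attitude" of the camera in the world. Camera axes: x right, y up, looking along -z (the intrinsics and any distortion apply to the point x, -y, -z); pixel columns grow to the right and rows downward; lengths in m; the calibration is good to about 2 mm. A picture is of the moment at which its call begins. camera_info takes no time and is no camera call.
- ticket.close_job(): hands the job in, once; it reports no verdict.
Trained networks look in the newest picture that a camera, given by its name, has taken for a name from the list of things; names that differ only in an ending like _2 or _b are one class to them, and where a whole thing is asked for, a point or a joint stands for the part that bears it (a point fixed in the world has none). Each returns a list of dicts, best first, with "conf" (0 to 1); they miss things now and then, are a little off and sometimes report something else, mostly with a low value. They report only what shows in the picture. A call takes as long as a camera call.
- find_in(camera, target): "box" ([left, top, width, height] in pixels, round what is visible of it).
- trace(camera, target): "pixels" (480x640 bool, what is visible of it) and "box" ([left, top, width, height] in pixels, round what is visible of it).
- pinpoint(camera, target): "at" ([column, row] in pixels: a listed point, or the origin of a listed thing).
The state is a dict: "time_s": time; "qpos": joint angles; "qd": joint speeds; "joint_torque": joint torques, N m; "position": TCP position; "tcp_rot": TCP orientation; "force": force on the tool from outside, world axes, zero at the start; "moment": the same for the moment, N m; "gripper_width": opening from 0.0 (shut) to 1.0 (fully open).
Only numpy, scipy, OpenCV 4.12 (cv2) and the standard library are available. Lean on these libraries where they do the work, as an engineer would, in place of code of your own. Each camera call takes 0.05 s, during which the arm holds its last target.

## Task

Sort the tested irrigation valves: every valve with a green tag belongs in the green rack and every valve with a red tag in the red rack, each upright with its pipe lying in a cradle of both rails, including any that someone has put in the wrong rack. Clear the wooden stake offcuts from the racks and the bench into the black tub. The valve without a tag has not been tested: leave it where it stands.

Things in the scene. Friction and masses are not known exactly. Their poses are not given: they have to be found in the camera images.
- valve_g1: Irrigation valve with a green tag plate (34x28 mm) on top of its coil. Starts on the bench. Origin: centre of the underside; z up, x along the pipe. Brass pipe 20 mm thick, 112 long, axis 22 mm up; body 38 mm thick, shoulders 27 mm each way along x; foot 42x38. Grip the black coil: 36 mm along x, 30 along y, from 45 to 80 mm up; tag to 83. 0.2-0.4 kg, same either way round.
- valve_g2: Irrigation valve with a green tag plate (34x28 mm) on top of its coil. Starts on the bench. Origin: centre of the underside; z up, x along the pipe. Brass pipe 20 mm thick, 112 long, axis 22 mm up; body 38 mm thick, shoulders 27 mm each way along x; foot 42x38. Grip the black coil: 36 mm along x, 30 along y, from 45 to 80 mm up; tag to 83. 0.2-0.4 kg, same either way round.
- valve_g3: Irrigation valve with a green tag plate (34x28 mm) on top of its coil. Starts in a rack. Origin: centre of the underside; z up, x along the pipe. Brass pipe 20 mm thick, 112 long, axis 22 mm up; body 38 mm thick, shoulders 27 mm each way along x; foot 42x38. Grip the black coil: 36 mm along x, 30 along y, from 45 to 80 mm up; tag to 83. 0.2-0.4 kg, same either way round.
- valve_r1: Irrigation valve with a red tag plate (34x28 mm) on top of its coil. Starts on the bench. Origin: centre of the underside; z up, x along the pipe. Brass pipe 20 mm thick, 112 long, axis 22 mm up; body 38 mm thick, shoulders 27 mm each way along x; foot 42x38. Grip the black coil: 36 mm along x, 30 along y, from 45 to 80 mm up; tag to 83. 0.2-0.4 kg, same either way round.
- valve_r2: Irrigation valve with a red tag plate (34x28 mm) on top of its coil. Starts on the bench. Origin: centre of the underside; z up, x along the pipe. Brass pipe 20 mm thick, 112 long, axis 22 mm up; body 38 mm thick, shoulders 27 mm each way along x; foot 42x38. Grip the black coil: 36 mm along x, 30 along y, from 45 to 80 mm up; tag to 83. 0.2-0.4 kg, same either way round.
- valve_r3: Irrigation valve with a red tag plate (34x28 mm) on top of its coil. Starts in a rack. Origin: centre of the underside; z up, x along the pipe. Brass pipe 20 mm thick, 112 long, axis 22 mm up; body 38 mm thick, shoulders 27 mm each way along x; foot 42x38. Grip the black coil: 36 mm along x, 30 along y, from 45 to 80 mm up; tag to 83. 0.2-0.4 kg, same either way round.
- valve_untagged: Valve of the same kind and size with no tag on its coil (80 mm high): not tested yet. Origin at the centre of its underside, x along the pipe. Stands on the bench among the others.
- offcut_1: Offcut of square wooden planting stake, 25 x 25 mm, 100 mm long, about 50 g. Origin: centre of its underside; x along its length. At the start it lies in a cradle of a rack, its underside 41 mm above the rack's.
- offcut_2: Offcut of square wooden planting stake, 25 x 25 mm, 100 mm long, about 50 g. Origin: centre of its underside; x along its length. At the start it lies in a cradle of a rack, its underside 41 mm above the rack's.
- offcut_3: Offcut of square wooden planting stake, 25 x 25 mm, 85 mm long, about 50 g. Origin: centre of its underside; x along its length. At the start it lies on the bench.
- rack_green: Fixed rack for green-tagged valves: green base 100x274 mm, 10 thick; two 6 mm wire rails along y at x = -36 and +36 mm, tops 51 mm up, each bent down in three V notches 92 mm apart, 42 mm wide at the top. A valve lies across both rails, pipe along the rack's x; the notches centre it, with about 6 mm of play each way along x. Origin: centre of the underside. Yaw up to 0.12.
- rack_green_c0 (a point): Cradle 0 of the green rack (-92 mm along the rack's y): where the origin of a seated valve lies, 18 mm above the bench; axes as the rack's.
- rack_green_c1 (a point): Cradle 1 of the green rack (0 mm along the rack's y): where the origin of a seated valve lies, 18 mm above the bench; axes as the rack's.
- rack_green_c2 (a point): Cradle 2 of the green rack (92 mm along the rack's y): where the origin of a seated valve lies, 18 mm above the bench; axes as the rack's.
- rack_red: Fixed rack for red-tagged valves: red base 100x274 mm, 10 thick; two 6 mm wire rails along y at x = -36 and +36 mm, tops 51 mm up, each bent down in three V notches 92 mm apart, 42 mm wide at the top. A valve lies across both rails, pipe along the rack's x; the notches centre it, with about 6 mm of play each way along x. Origin: centre of the underside. Yaw up to 0.12.
- rack_red_c0 (a point): Cradle 0 of the red rack (-92 mm along the rack's y): where the origin of a seated valve lies, 18 mm above the bench; axes as the rack's.
- rack_red_c1 (a point): Cradle 1 of the red rack (0 mm along the rack's y): where the origin of a seated valve lies, 18 mm above the bench; axes as the rack's.
- rack_red_c2 (a point): Cradle 2 of the red rack (92 mm along the rack's y): where the origin of a seated valve lies, 18 mm above the bench; axes as the rack's.
- tub: Open black plastic tub for waste, fixed to the bench between the racks, 150 mm (x) by 120 mm (y), 70 mm high, walls 4 mm, floor 10 mm. Origin: centre of its underside.
- valve_g4: Irrigation valve with a green tag plate (34x28 mm) on top of its coil. Starts in a rack. Origin: centre of the underside; z up, x along the pipe. Brass pipe 20 mm thick, 112 long, axis 22 mm up; body 38 mm thick, shoulders 27 mm each way along x; foot 42x38. Grip the black coil: 36 mm along x, 30 along y, from 45 to 80 mm up; tag to 83. 0.2-0.4 kg, same either way round.
- valve_r4: Irrigation valve with a red tag plate (34x28 mm) on top of its coil. Starts in a rack. Origin: centre of the underside; z up, x along the pipe. Brass pipe 20 mm thick, 112 long, axis 22 mm up; body 38 mm thick, shoulders 27 mm each way along x; foot 42x38. Grip the black coil: 36 mm along x, 30 along y, from 45 to 80 mm up; tag to 83. 0.2-0.4 kg, same either way round.

How it is judged:
By the outcome, as a careful person would: the job done as asked, in the order asked, and still so for the second after the job is handed in, with the robot touching nothing.
Of valve_g2, valve_g4 only 1 to 1 are there at a start; the rules pass over those that are not, and their reading is None.
Of valve_r2, valve_r4 only 1 to 1 are there at a start; the rules pass over those that are not, and their reading is None.
Of valve_g3, valve_r3 only 1 to 2 are there at a start; the rules pass over those that are not, and their reading is None.
Of offcut_1, offcut_2, offcut_3 only 2 to 3 are there at a start; the rules pass over those that are not, and their reading is None.
At some moment in a run one of valve_g1, valve_g2, valve_r1, valve_r2, offcut_3 may be knocked a few centimetres aside while the robot is not near it.
It also fails if it takes over 210 s, if anything falls off the work surface, if the arm or the gripper's body presses on something with over 40 N, if the wrist force passes 120 N, or if a joint passes its speed limit or range.

## Working session

There is one attempt and no reset: what is moved stays moved. The work goes in short steps, Python scripts to look and compute and a tool call to move; the robot and the scene stay as the last step left them, time stands still between calls to the robot, and variables do not carry over. Pictures are saved under pics/ and viewed, and the job is handed in when it is done.

Besides the shell and the picture viewer there is one more tool, called after ">>>" as a command line: name --argument value ..., lists and objects as JSON in quotes. servo_tool: Moves the arm, as the interface text tells. Its arguments: {"type":"object","properties":{"rows":{"type":"array","items":{"type":"array"}},"squeeze":{"type":"number"}},"required":["rows"]}

```bash
mkdir -p pics; ls; python3 - <<'E'
from cell import *
import cv2,json
s=readout.get_state();print({k:(v if not hasattr(v,'tolist') else v.tolist()) for k,v in s.items()})
for c in("top","side"):
    im=read_camera(c);cv2.imwrite(f"pics/{c}0.png",im[:,:,::-1]);print(camera_info(c))
E
```

```text
pics
{'time_s': 0.0, 'qpos': [-1.3720807711552412, 0.2458388875560987, 1.5590340404526322, -2.3360826535507507e-05, 1.338729076175793, -0.17408942996340562], 'qd': [-0.0016662213265165543, 0.0008988814966086815, -0.0008167383958948975, 0.0008086066857294473, 0.0014665710996363038, -0.0001284123119965709], 'joint_torque': [0.00045765196773572825, -42.949862480163574, -32.61299014091492, -3.2377382694903645e-05, 0.005295765004120767, 1.8095807519102891e-06], 'position': [0.23664003512464868, -0.6047756730766018, 0.23015370289918488], 'tcp_rot': [-0.5835115250212632, 0.39918851336018946, -0.3981603202745108, 0.5844922500149512], 'force': [0.5711193108712178, 0.4176515026434492, 0.07472235255591422], 'moment': [0.05281543592679961, 0.027025662699884264, -0.0015659950531537895], 'gripper_width': 1.0016153872934135}
{'fx': 553.8853996804145, 'fy': 553.8853996804145, 'cx': 328.14692606857403, 'cy': 244.00849817439357, 'dist': array([-0.00070448,  0.        ,  0.        ,  0.        ,  0.        ]), 'eye': array([0.3742163 , 0.00777989, 1.22779782]), 'attitude': array([-0.03483007,  0.04779937,  0.71442414, -0.69720889])}
{'fx': 604.9753800479918, 'fy': 604.9753800479918, 'cx': 318.2304849206058, 'cy': 243.58772607819077, 'dist': array([-0.18309885,  0.        ,  0.        ,  0.        ,  0.        ]), 'eye': array([ 0.36520192, -1.18064754,  0.86714652]), 'attitude': array([ 0.46839303, -0.03010515, -0.05783907,  0.88111083])}
```

View pics/top0.png

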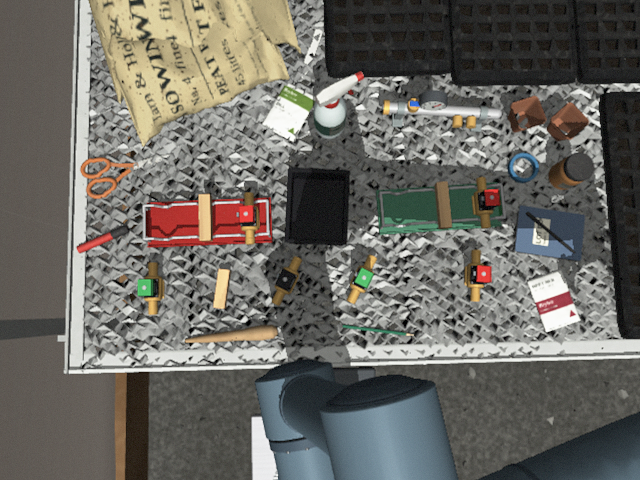

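View pics/side0.png

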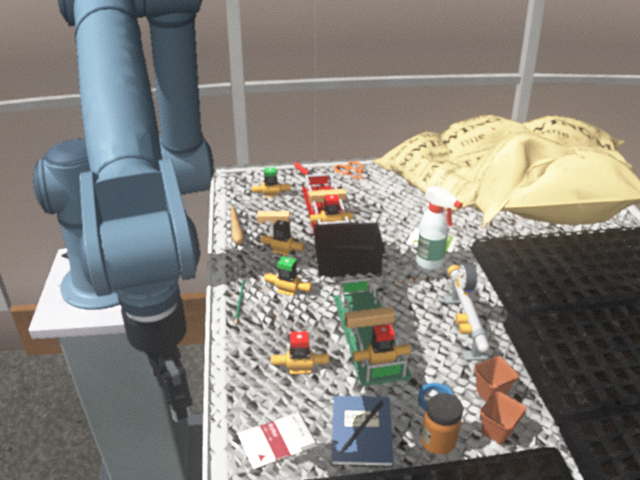

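The top view shows the red rack on the left, with a red valve in c0 and an offcut in c1. The green rack is on the right, with a red valve in c0 (wrong rack) and an offcut in c1. On the bench are:
- green valves at about (148,288) and (363,278)
- an offcut at (221,288)
- the untagged valve at (285,280)
- a red valve at (480,273)

The tub is at (318,205). Next I'll measure these positions.

```bash
cat > h.py <<'E'
import numpy as np, cv2
from scipy.spatial.transform import Rotation as R
from cell import readout, read_camera, camera_info, find_in, trace, pinpoint
def ray(cam,px):
    i=camera_info(cam);K=np.array([[i['fx'],0,i['cx']],[0,i['fy'],i['cy']],[0,0,1]])
    p=cv2.undistortPoints(np.array(px,float).reshape(-1,1,2),K,i['dist']).reshape(-1,2)
    d=np.c_[p[:,0],-p[:,1],-np.ones(len(p))]
    return i['eye'],R.from_quat(i['attitude']).apply(d)
def onz(cam,px,z):
    e,d=ray(cam,px);return e+d*((z-e[2])/d[:,2])[:,None]
def proj(cam,P):
    i=camera_info(cam);K=np.array([[i['fx'],0,i['cx']],[0,i['fy'],i['cy']],[0,0,1]])
    q=R.from_quat(i['attitude']).inv().apply(np.atleast_2d(P)-i['eye'])*[1,-1,-1]
    return cv2.projectPoints(q,np.zeros(3),np.zeros(3),K,i['dist'])[0].reshape(-1,2)
def rectz(mask,z,cam='top'):
    """min-area rect of mask's largest blob after mapping to plane z: centre, long, short, yaw of long axis"""
    m=mask.astype(np.uint8);n,l,s,c=cv2.connectedComponentsWithStats(m)
    if n<2:return None
    k=1+np.argmax(s[1:,4]);cs,_=cv2.findContours((l==k).astype(np.uint8),cv2.RETR_EXTERNAL,cv2.CHAIN_APPROX_NONE)
    c=max(cs,key=len).reshape(-1,2)
    w=onz(cam,c,z)[:,:2];(cx,cy),(a,b),t=cv2.minAreaRect((w*1000).astype(np.float32))
    t=np.deg2rad(t)
    if a<b:a,b,t=b,a,t+np.pi/2
    t=(t+np.pi/2)%np.pi-np.pi/2
    return np.round([cx,cy,a,b],1),round(t,3)
def plan(xyz,jaw,grip,nper=None,step=49,ang=8.5):
    """rows from the measured pose to tool-down pose at xyz (m), jaw axis heading (rad, mod pi)"""
    s=readout.get_state();p=np.array(s['position']);r=R.from_quat(s['tcp_rot'])
    X=r.apply([1,0,0]);cur=np.arctan2(X[1],X[0])
    d=(jaw-cur+np.pi/2)%np.pi-np.pi/2
    y=cur+d;Xn=np.array([np.cos(y),np.sin(y),0]);Yn=np.array([0,0,-1.]);Zn=np.cross(Xn,Yn)
    rt=R.from_matrix(np.c_[Xn,Yn,Zn]);rel=(r.inv()*rt).as_rotvec(degrees=True)
    D=np.array(xyz)-p
    n=int(max(np.ceil(np.linalg.norm(D)*1000/step),np.ceil(np.linalg.norm(rel)/ang),1))
    if nper:n=max(n,nper)
    rows=[]
    sh=D*1000/n
    for k in range(n):
        rk=r*R.from_rotvec(rel*k/n,degrees=True)
        rows.append([np.round(rk.inv().apply(sh),1).tolist(),np.round(rel/n,2).tolist(),grip])
    print('n',n,'from',np.round(p,4),'jaw',round(cur,3),'->',round(y,3),'q6',round(s['qpos'][5],2))
    for k in range(0,n,5):print(str(rows[k:k+5]).replace(' ',''))
def st():
    s=readout.get_state();X=R.from_quat(s['tcp_rot']).as_matrix()
    print('t',round(s['time_s'],2),'p',np.round(s['position'],4),'jaw',round(np.arctan2(X[1,0],X[0,0]),3),'yz',np.round(X[:,1],3),'F',np.round(s['force'],1),'w',round(s['gripper_width'],3),'q',np.round(s['qpos'],2))
E
python3 - <<'E'
from h import *
st()
for c in('top','side'):
    read_camera(c)
    for t in['valve_g1','valve_r1','valve_untagged','offcut_1','tub','rack_green_c0','rack_green_c1','rack_green_c2','rack_red_c0','rack_red_c1','rack_red_c2','rack_green','rack_red']:
        print(c,t,[(round(d['conf'],2),np.round(d['at'],1).tolist()) for d in pinpoint(c,t)])
E
```

```text
t 0.1 p [ 0.2367 -0.6048  0.2303] jaw -1.198 yz [-0.     0.002 -1.   ] F [-0.3 -0.5  0.7] w 0.997 q [-1.37  0.25  1.56  0.    1.34 -0.17]
top valve_g1 [(0.8, [361.2, 281.2]), (0.73, [155.5, 290.3])]
top valve_r1 [(0.97, [471.8, 277.0]), (0.92, [481.7, 204.8]), (0.87, [248.6, 221.4])]
top valve_untagged [(0.91, [281.6, 280.3])]
top offcut_1 [(0.92, [442.2, 205.9]), (0.82, [223.8, 288.9]), (0.71, [205.9, 213.1])]
top tub [(0.6, [317.7, 212.3]), (0.54, [400.5, 206.0])]
top rack_green_c0 [(0.96, [438.3, 206.9]), (0.9, [478.9, 205.4]), (0.69, [398.1, 208.0])]
top rack_green_c1 [(0.96, [438.3, 206.9]), (0.9, [478.9, 205.4]), (0.69, [398.1, 208.0])]
top rack_green_c2 [(0.96, [438.3, 206.9]), (0.9, [478.9, 205.4]), (0.69, [398.1, 208.0])]
top rack_red_c0 [(0.93, [167.3, 223.2]), (0.84, [212.1, 220.0]), (0.57, [250.3, 220.0])]
top rack_red_c1 [(0.93, [167.3, 223.2]), (0.84, [212.1, 220.0]), (0.57, [250.3, 220.0])]
top rack_red_c2 [(0.93, [167.3, 223.2]), (0.84, [212.1, 220.0]), (0.57, [250.3, 220.0])]
top rack_green [(0.89, [436.4, 207.2]), (0.25, [250.7, 220.0])]
top rack_red [(0.69, [208.3,
[... 225 characters left out ...]
), (0.28, [381.2, 360.0])]
side offcut_1 [(0.94, [369.0, 320.4]), (0.9, [323.0, 198.4]), (0.65, [275.6, 221.7])]
side tub [(0.57, [344.5, 262.0])]
side rack_green_c0 [(0.81, [368.2, 327.8]), (0.78, [380.2, 362.1]), (0.61, [360.2, 303.9])]
side rack_green_c1 [(0.81, [368.2, 327.8]), (0.78, [380.2, 362.1]), (0.61, [360.2, 303.9])]
side rack_green_c2 [(0.81, [368.2, 327.8]), (0.78, [380.2, 362.1]), (0.61, [360.2, 303.9])]
side rack_red_c0 [(0.95, [331.0, 223.2]), (0.65, [326.3, 203.7])]
side rack_red_c1 [(0.95, [331.0, 223.2]), (0.65, [326.3, 203.7])]
side rack_red_c2 [(0.95, [331.0, 223.2]), (0.65, [326.3, 203.7])]
side rack_green [(0.96, [366.2, 335.0])]
side rack_red [(0.31, [366.4, 328.7])]
```

```bash
python3 - <<'E'
from h import *
import pickle
read_camera('top');S={}
for t,z in[('valve_g1',.05),('valve_r1',.05),('valve_untagged',.05),('offcut_1',.025),('tub',.07),('rack_green',.01),('rack_red',.01)]:
    S[t]=trace('top',t)
    for d in S[t]:print(t,round(d['conf'],2),d['box'],rectz(d['pixels'],z))
st()
pickle.dump(S,open('s.pkl','wb'))
E
```

```text
valve_g1 0.79 [347.0, 257.2, 29.3, 46.1] (array([436.4, -85. , 108.8,  36.1]), np.float64(-0.497))
valve_g1 0.76 [133.9, 263.7, 33.3, 50.7] (array([425.7, 360.6, 107.2,  59.1]), np.float64(0.326))
valve_r1 0.78 [236.0, 193.6, 25.7, 49.7] (array([571.8, 152.8, 111.3,  46.2]), np.float64(0.29))
valve_r1 0.77 [466.3, 250.5, 25.5, 48.6] (array([ 437.2, -334.2,  109.4,   55.9]), np.float64(-0.054))
valve_r1 0.7 [471.4, 179.5, 30.5, 52.3] (array([ 594.2, -360.6,  110.3,   61.1]), np.float64(-0.023))
valve_untagged 0.7 [266.9, 253.8, 35.4, 47.3] (array([436.8,  75.9, 109.7,  44.1]), np.float64(-0.452))
offcut_1 0.9 [435.4, 181.2, 18.0, 50.9] (array([ 594.5, -273. ,  107.7,   32. ]), np.float64(0.046))
offcut_1 0.65 [198.3, 194.5, 14.3, 45.2] (array([580.2, 251.1, 104.7,  32.8]), np.float64(-0.001))
offcut_1 0.58 [216.3, 270.2, 13.2, 40.5] (array([423.6, 215.9,  85.7,  28.7]), np.float64(-0.137))
tub 0.71 [284.5, 167.1, 65.8, 82.2] (array([590.7,   4.8, 165.1, 134.1]), np.float64(-0.068))
rack_green 0.94 [374.3, 179.6, 133.3, 54.5] (array([ 588.5, -195.7,  134.8,  101.9]), np.float64(-1.529))
rack_red 0.58 [143.0, 196.1, 130.7, 52.2] (array([571.4, 279.7, 224.5, 104. ]), np.float64(-1.552))
rack_red 0.33 [374.3, 180.8, 133.2, 55.7] (array([ 588.3, -193.9,  135.6,  102.6]), np.float64(-1.517))
t 1.9 p [ 0.2368 -0.6053  0.2313] jaw -1.198 yz [-0.  0. -1.] F [-0.2 -0.1 -0.8] w 1.0 q [-1.37  0.25  1.56 -0.    1.34 -0.17]
```

```bash
cat >> h.py <<'E'
def hsv(im):return cv2.cvtColor(im,cv2.COLOR_RGB2HSV)
def cmask(im,kind):
    h=hsv(im);H,S,V=h[...,0].astype(int),h[...,1].astype(int),h[...,2].astype(int)
    if kind=='red':return ((H<6)|(H>172))&(S>150)&(V>60)
    if kind=='green':return (H>45)&(H<90)&(S>90)&(V>40)
    if kind=='tagg':return (H>45)&(H<75)&(S>150)&(V>110)
    if kind=='brass':return (H>12)&(H<28)&(S>130)&(V>70)
def win(m,c,r):
    o=np.zeros_like(m);c=np.round(c).astype(int);sl=np.s_[max(0,c[1]-r):c[1]+r+1,max(0,c[0]-r):c[0]+r+1];o[sl]=m[sl];return o
def mrect(m,z,cam='top'):
    """min-area rect of all mask pixels (union) at plane z"""
    v,u=np.nonzero(m)
    if len(u)<5:return None
    c=np.concatenate([np.c_[u+a,v+b] for a in(-.5,.5) for b in(-.5,.5)])
    w=onz(cam,c,z)[:,:2];(cx,cy),(a,b),t=cv2.minAreaRect((w*1000).astype(np.float32));t=np.deg2rad(t)
    if a<b:a,b,t=b,a,t+np.pi/2
    return np.round([cx,cy,a,b],1),round((t+np.pi/2)%np.pi-np.pi/2,3),len(u)
E
python3 - <<'E'
from h import *
im=read_camera('top')
for n,k,b in[('green','green',(370,178,512,238)),('red','red',(138,190,278,248))]:
    m=cmask(im,k);o=np.zeros_like(m);o[b[1]:b[3],b[0]:b[2]]=m[b[1]:b[3],b[0]:b[2]]
    print(n,mrect(o,.01))
    cv2.imwrite(f'pics/m_{n}.png',o*255)
a=cv2.resize(im[170:320,125:285,::-1],None,fx=4,fy=4,interpolation=cv2.INTER_CUBIC);cv2.imwrite('pics/za.png',a)
a=cv2.resize(im[170:320,340:520,::-1],None,fx=4,fy=4,interpolation=cv2.INTER_CUBIC);cv2.imwrite('pics/zb.png',a)
E
```

```text
green (array([ 592.5, -267.2,  281.5,  103. ]), np.float64(-1.522), 2813)
red (array([572.2, 247.2, 278.4, 104.8]), np.float64(-1.555), 3662)[ WARN:0@3.290] global loadsave.cpp:1063 imwrite_ Unsupported depth image for selected encoder is fallbacked to CV_8U.
```

View pics/za.png

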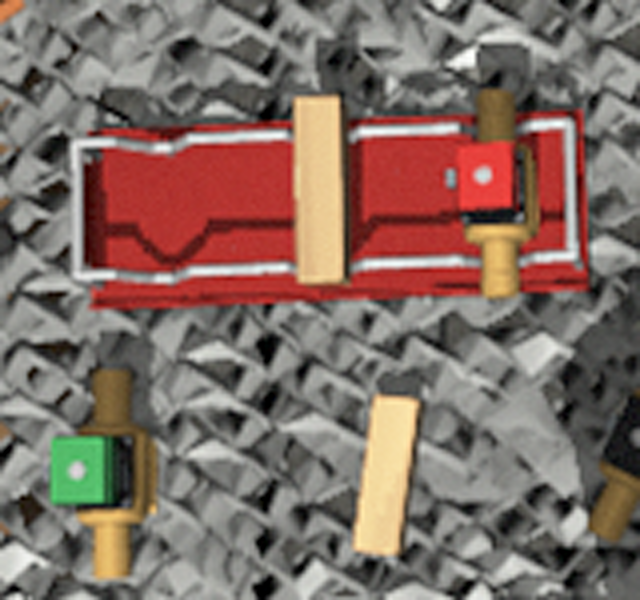

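View pics/zb.png

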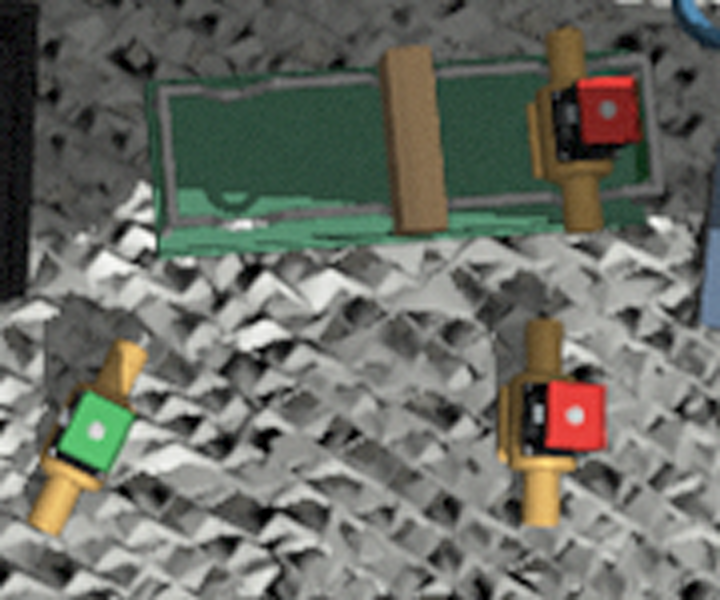

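```bash
cat > over.py <<'E'
from h import *
RACK={'green':(.5925,-.2672,.049),'red':(.5722,.2472,.016)}
def rackpts(p,L):
    x,y,t=p;c,s=np.cos(t),np.sin(t);L=np.array(L,float)
    return np.c_[x+c*L[:,0]-s*L[:,1],y+s*L[:,0]+c*L[:,1],L[:,2]]
def rail(x):
    o=[(x,-.134,.048)]
    for k in(-.092,0,.092):o+=[(x,k-.021,.048),(x,k,.027),(x,k+.021,.048)]
    return o+[(x,.134,.048)]
BASE=[(-.05,-.137,.01),(.05,-.137,.01),(.05,.137,.01),(-.05,.137,.01),(-.05,-.137,.01)]
if __name__=='__main__':
    im=read_camera('top')
    big=cv2.resize(im[:,:,::-1],None,fx=4,fy=4,interpolation=cv2.INTER_CUBIC)
    for k,p in RACK.items():
        for L,c in((BASE,(255,255,0)),(rail(-.036),(255,0,255)),(rail(.036),(255,0,255))):
            q=(proj('top',rackpts(p,L))+.5)*4
            cv2.polylines(big,[np.round(q).astype(int)],False,c,1)
    cv2.imwrite('pics/ov_a.png',big[720:1020,540:1140]);cv2.imwrite('pics/ov_b.png',big[680:980,1460:2060])
    cv2.imwrite('pics/ov.png',np.vstack([big[720:1020,540:1140],big[680:980,1460:2060]]))
E
python3 over.py
```

```text
(no output)
```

View pics/ov.png

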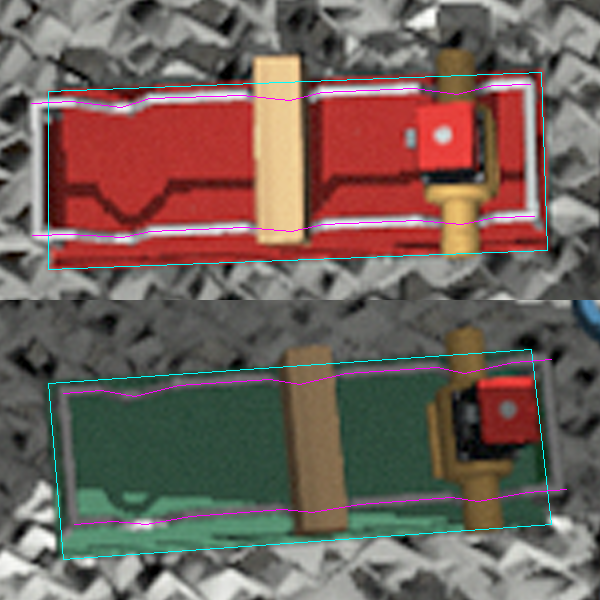

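```bash
cat > meas.py <<'E'
from h import *
import sys
def main(show=True):
    im=read_camera('top')
    for t,zs in(('offcut_1',(.025,.066)),):
        for d in trace('top',t):
            print('offcut %.2f'%d['conf'],np.round(np.array(d['box'])[:2]+np.array(d['box'])[2:]/2),*[(z,rectz(d['pixels'],z)) for z in zs])
    for t,kind in(('valve_g1','tagg'),('valve_r1','red'),('valve_untagged',None)):
        for d in trace('top',t):
            if d['conf']<.35:continue
            m=d['pixels'];m=cv2.dilate(m.astype(np.uint8),np.ones((3,3)))>0
            out=[]
            if kind:
                for z in(.083,.101):
                    r=mrect(m&cmask(im,kind),z);out.append(('tag',z,r[:2]) if r else None)
            for z in(.022,.040):
                r=mrect(m&cmask(im,'brass'),z);out.append(('br',z,r[:2]) if r else None)
            print(t,'%.2f'%d['conf'],np.round(np.array(d['box'])[:2]+np.array(d['box'])[2:]/2))
            for o in out:print('    ',o)
if __name__=='__main__':main();st()
E
python3 meas.py
```

```text
offcut 0.76 [222. 290.] (0.025, (array([423.4, 215.5,  85. ,  28. ]), np.float64(-0.144))) (0.066, (array([421.7, 208.4,  82.1,  27. ]), np.float64(-0.144)))
offcut 0.71 [362. 282.] (0.025, (array([437.7, -87. , 109.2,  36.8]), np.float64(-0.493))) (0.066, (array([435.5, -83.8, 105.5,  35.6]), np.float64(-0.493)))
offcut 0.56 [444. 208.] (0.025, (array([ 595.5, -272.5,  106.3,   31. ]), np.float64(0.042))) (0.066, (array([ 587.9, -262.9,  102.7,   29.9]), np.float64(0.042)))
valve_g1 0.98 [149. 289.]
     None
     None
     ('br', 0.022, (array([429.1, 362.5, 110.7,  40.9]), np.float64(0.013)))
     ('br', 0.04, (array([428.3, 357.2, 109. ,  40.3]), np.float64(0.013)))
valve_g1 0.80 [362. 280.]
     None
     None
     ('br', 0.022, (array([439.2, -84.3, 113.1,  36.7]), np.float64(-0.374)))
     ('br', 0.04, (array([438.2, -83. , 111.4,  36.1]), np.float64(-0.374)))
valve_g1 0.59 [209. 222.]
     None
     None
     ('br', 0.022, (array([569.7, 153. ,  99.4,  41.2]), np.float64(-0.109)))
     ('br', 0.04, (array([566.7, 150.8,  97.9,  40.6]), np.float64(-0.109)))
valve_r1 0.87 [484.
[... 637 characters left out ...]
14.1,  40.8]), np.float64(-0.112)))
valve_r1 0.61 [478. 277.]
     ('tag', 0.083, (array([ 439.2, -335.2,   37.9,   31.4]), np.float64(-0.057)))
     ('tag', 0.101, (array([ 438.2, -329.8,   37.3,   30.9]), np.float64(-0.057)))
     ('br', 0.022, (array([ 439.6, -331.1,  111.7,   41.5]), np.float64(0.06)))
     ('br', 0.04, (array([ 438.6, -326.1,  110. ,   40.9]), np.float64(0.06)))
valve_untagged 0.67 [287. 279.]
     ('br', 0.022, (array([437.6,  74.6, 113.3,  38.5]), np.float64(-0.524)))
     ('br', 0.04, (array([436.7,  73.6, 111.6,  37.9]), np.float64(-0.524)))
t 2.25 p [ 0.2367 -0.6054  0.2313] jaw -1.198 yz [-0. -0. -1.] F [0.4 0.  0.3] w 0.995 q [-1.37  0.25  1.56 -0.    1.34 -0.17]
```

```bash
python3 - <<'E'
from h import *
plan((.590,-.266,.17),1.62,0.0)
E
```

```text
n 11 from [ 0.2367 -0.6054  0.2313] jaw -1.198 -> -1.522 q6 -0.17
[[[-17.0,5.6,41.1],[0.0,1.69,0.0],0.0],[[-18.2,5.6,40.6],[0.0,1.69,0.0],0.0],[[-19.4,5.6,40.1],[0.0,1.69,0.0],0.0],[[-20.6,5.6,39.5],[0.0,1.69,0.0],0.0],[[-21.7,5.6,38.9],[0.0,1.69,0.0],0.0]]
[[[-22.9,5.6,38.2],[0.0,1.69,0.0],0.0],[[-24.0,5.6,37.5],[0.0,1.69,0.0],0.0],[[-25.1,5.6,36.8],[0.0,1.69,0.0],0.0],[[-26.2,5.6,36.0],[0.0,1.69,0.0],0.0],[[-27.2,5.6,35.3],[0.0,1.69,0.0],0.0]]
[[[-28.2,5.6,34.4],[0.0,1.69,0.0],0.0]]
```

>>> servo_tool --rows '[[[-17,6,41],[0,1.7,0],0],[[-18,6,41],[0,1.7,0],0],[[-19,6,40],[0,1.7,0],0],[[-21,6,40],[0,1.7,0],0],[[-22,6,39],[0,1.7,0],0]]'

```text
time_s: 2.75
position: [0.3993, -0.4496, 0.2012]
tcp_rot: [0.553, -0.441, 0.441, -0.552]
force: [1.6, -1.1, -0.7]
gripper_width: 0.998
```

>>> servo_tool --rows '[[[-23,6,38],[0,1.7,0],0],[[-24,6,37],[0,1.7,0],0],[[-25,6,37],[0,1.7,0],0],[[-26,6,36],[0,1.7,0],0],[[-27,6,35],[0,1.7,0],0]]'

```text
time_s: 3.25
position: [0.5595, -0.2961, 0.1713]
tcp_rot: [0.518, -0.481, 0.481, -0.518]
force: [-0.1, -0.7, 0.8]
gripper_width: 1.0
```

>>> servo_tool --rows '[[[-28,6,34],[0,1.7,0],0],[[0,0,0],[0,0,0],0],[[0,0,0],[0,0,0],0]]'

```text
time_s: 3.55
position: [0.5905, -0.2661, 0.165]
tcp_rot: [0.512, -0.488, 0.488, -0.512]
force: [0.0, 0.4, 0.1]
gripper_width: 1.0
```

```bash
python3 - <<'E'
from h import *
st();plan((.590,-.266,.036),1.62,0.0)
for c in('top','side'):cv2.imwrite(f'pics/{c}1.png',read_camera(c)[:,:,::-1])
E
```

```text
t 3.55 p [ 0.5905 -0.2661  0.165 ] jaw -1.522 yz [-0.001  0.    -1.   ] F [0.  0.4 0.1] w 1.0 q [-0.6   0.3   1.61 -0.    1.23  0.92]
n 3 from [ 0.5905 -0.2661  0.165 ] jaw -1.522 -> -1.522 q6 0.92
[[[-0.1,43.0,-0.1],[0.01,-0.01,-0.0],0.0],[[-0.1,43.0,-0.1],[0.01,-0.01,-0.0],0.0],[[-0.1,43.0,-0.1],[0.01,-0.01,-0.0],0.0]]
```

View pics/top1.png

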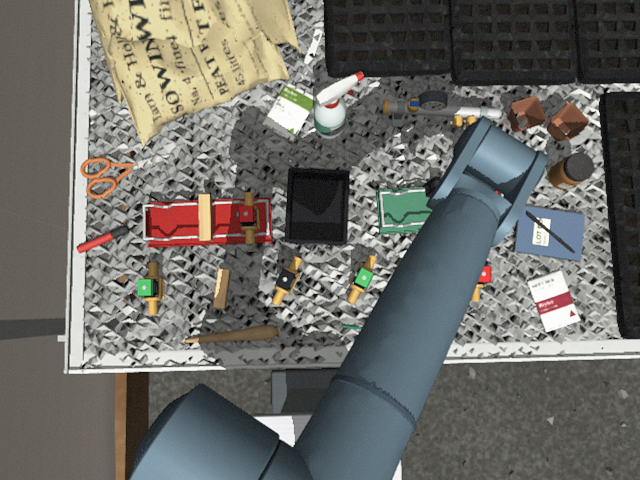

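```bash
python3 - <<'E'
import cv2
a=cv2.imread('pics/side1.png');cv2.imwrite('pics/side1z.png',cv2.resize(a[220:420,230:480],None,fx=3,fy=3))
E
```

```text
(no output)
```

View pics/side1z.png

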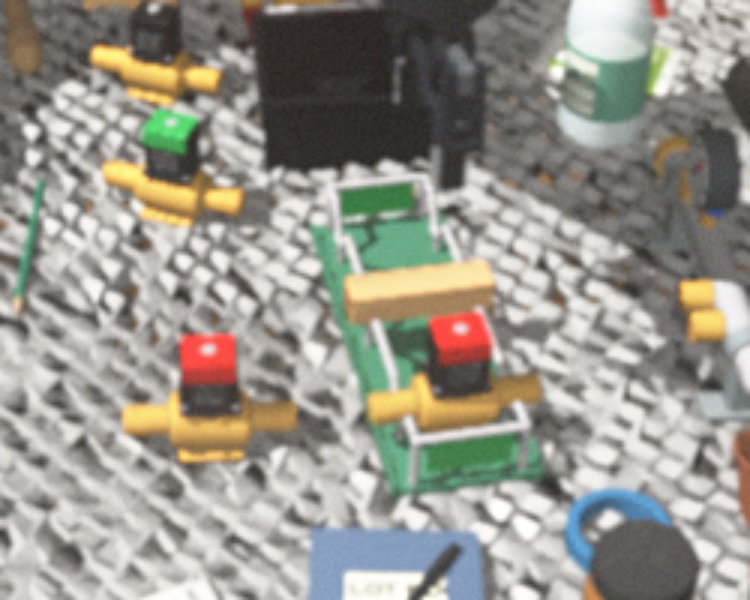

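The side view shows the gripper above the green rack, with the offcut and the red valve still in place. I'll descend.

>>> servo_tool --rows '[[[0,43,0],[0,0,0],0],[[0,43,0],[0,0,0],0],[[0,40,0],[0,0,0],0],[[0,7,0],[0,0,0],0],[[0,0,0],[0,0,0],0]]' --squeeze 45

```text
time_s: 4.15
position: [0.5889, -0.2675, 0.0315]
tcp_rot: [0.511, -0.49, 0.488, -0.511]
force: [0.3, -0.4, 0.0]
gripper_width: 1.004
```

>>> servo_tool --rows '[[[0,0,0],[0,0,0],1],[[0,0,0],[0,0,0],1],[[0,0,0],[0,0,0],1],[[0,0,0],[0,0,0],1],[[0,0,0],[0,0,0],1]]'

```text
time_s: 4.65
position: [0.5905, -0.2647, 0.0332]
tcp_rot: [-0.51, 0.489, -0.487, 0.513]
force: [-0.6, 8.7, 5.7]
gripper_width: 0.283
```

>>> servo_tool --rows '[[[0,-30,0],[0,0,0],1],[[0,-45,0],[0,0,0],1],[[0,-45,0],[0,0,0],1],[[0,-30,0],[0,0,0],1],[[0,0,0],[0,0,0],1]]'

```text
time_s: 5.15
position: [0.593, -0.2687, 0.1894]
tcp_rot: [-0.511, 0.484, -0.492, 0.512]
force: [0.2, -0.1, -0.9]
gripper_width: 0.284
```

```bash
python3 - <<'E'
from h import *
st();plan((.595,-.026,.17),1.57,1)
im=read_camera('side');cv2.imwrite('pics/side2.png',im[120:440,200:600,::-1])
im=read_camera('top');print(mrect(win(im.max(2)<45,(318,208),50),.07))
cv2.imwrite('pics/top2z.png',cv2.resize(im[150:260,270:370,::-1],None,fx=4,fy=4))
E
```

```text
t 5.15 p [ 0.593  -0.2687  0.1894] jaw -1.524 yz [ 0.01  -0.007 -1.   ] F [ 0.2 -0.1 -0.9] w 0.284 q [-0.6   0.28  1.6  -0.    1.25  0.92]
n 5 from [ 0.593  -0.2687  0.1894] jaw -1.524 -> -1.572 q6 0.92
[[[-48.5,3.6,2.6],[-0.11,0.55,0.08],1],[[-48.5,3.6,2.2],[-0.11,0.55,0.08],1],[[-48.5,3.7,1.7],[-0.11,0.55,0.08],1],[[-48.5,3.8,1.3],[-0.11,0.55,0.08],1],[[-48.5,3.8,0.8],[-0.11,0.55,0.08],1]]
(array([591.6,  -0.6, 216. , 214.3]), np.float64(-1.536), 4399)
```

View pics/side2.png

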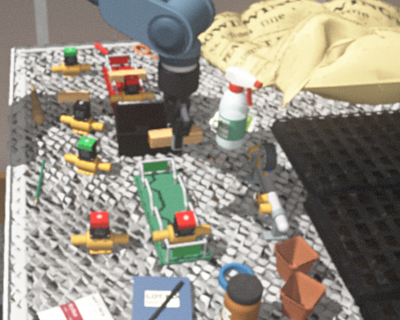

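View pics/top2z.png

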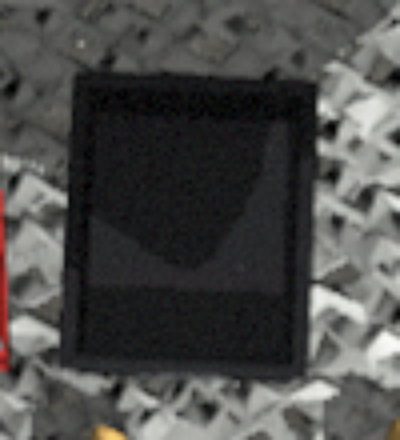

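```bash
python3 - <<'E'
from h import *
c=np.array([(75,72),(318,85),(305,370),(65,362)])/4-.375+[270,150]
w=onz('top',c,.07);print(np.round(w,4),w.mean(0))
E
```

```text
[[ 0.6763  0.0656  0.07  ]
 [ 0.6664 -0.0641  0.07  ]
 [ 0.5131 -0.0527  0.07  ]
 [ 0.5203  0.0735  0.07  ]] [0.59400463 0.00557751 0.07      ]
```

>>> servo_tool --rows '[[[-48,0,3],[0,0.5,0],1],[[-48,0,2],[0,0.5,0],1],[[-48,2,2],[0,0.5,0],1],[[-48,2,1],[0,0.5,0],1],[[-48,2,0],[0,0.5,0],1]]'

```text
time_s: 5.75
position: [0.5895, -0.0247, 0.1738]
tcp_rot: [0.501, -0.501, 0.498, -0.5]
force: [0.7, -0.2, 0.6]
gripper_width: 0.281
```

>>> servo_tool --rows '[[[0,0,0],[0,0,0],1],[[0,0,0],[0,0,0],1]]'

```text
time_s: 5.95
position: [0.59, -0.0257, 0.1743]
tcp_rot: [0.502, -0.5, 0.498, -0.501]
force: [0.6, 0.6, -0.0]
gripper_width: 0.281
```

```bash
python3 - <<'E'
from h import *
st()
E
```

```text
t 5.95 p [ 0.59   -0.0257  0.1743] jaw -1.566 yz [-0.003  0.    -1.   ] F [ 0.6  0.6 -0. ] w 0.281 q [-0.24  0.17  1.76 -0.    1.22  1.33]
```

>>> servo_tool --rows '[[[-14,40,0],[0,0,0],1],[[0,45,0],[0,0,0],1],[[0,40,0],[0,0,0],1],[[0,17,0],[0,0,0],1],[[0,0,0],[0,0,0],1]]'

```text
time_s: 6.45
position: [0.5887, -0.0136, 0.031]
tcp_rot: [-0.502, 0.502, -0.498, 0.499]
force: [0.1, 0.7, -0.4]
gripper_width: 0.282
```

>>> servo_tool --rows '[[[0,0,0],[0,0,0],0.57],[[0,0,0],[0,0,0],0.57],[[0,0,0],[0,0,0],0.57],[[0,-30,0],[0,0,0],0.57],[[0,-45,0],[0,0,0],0.3]]'

```text
time_s: 6.95
position: [0.5893, -0.0125, 0.1086]
tcp_rot: [0.502, -0.501, 0.498, -0.5]
force: [0.1, -0.7, -0.3]
gripper_width: 0.585
```

>>> servo_tool --rows '[[[0,-45,0],[0,0,0],0],[[0,-30,0],[0,0,0],0],[[0,0,0],[0,0,0],0]]'

```text
time_s: 7.25
position: [0.5949, -0.0135, 0.1922]
tcp_rot: [-0.498, 0.495, -0.503, 0.503]
force: [0.7, 0.3, 0.4]
gripper_width: 1.001
```

```bash
python3 - <<'E'
from h import *
st()
for c in('top','side'):cv2.imwrite(f'pics/{c}3.png',read_camera(c)[:,:,::-1])
plan((.572,.247,.19),1.587,0)
E
```

```text
t 7.25 p [ 0.5949 -0.0135  0.1922] jaw -1.568 yz [ 0.013 -0.003 -1.   ] F [0.7 0.3 0.4] w 1.001 q [-0.21  0.15  1.74  0.    1.24  1.35]
n 6 from [ 0.5917 -0.0129  0.1861] jaw -1.568 -> -1.555 q6 1.35
[[[-43.3,-0.7,-3.2],[-0.03,-0.13,0.01],0],[[-43.3,-0.7,-3.1],[-0.03,-0.13,0.01],0],[[-43.3,-0.7,-3.0],[-0.03,-0.13,0.01],0],[[-43.3,-0.7,-2.9],[-0.03,-0.13,0.01],0],[[-43.4,-0.7,-2.8],[-0.03,-0.13,0.01],0]]
[[[-43.4,-0.7,-2.7],[-0.03,-0.13,0.01],0]]
```

View pics/top3.png

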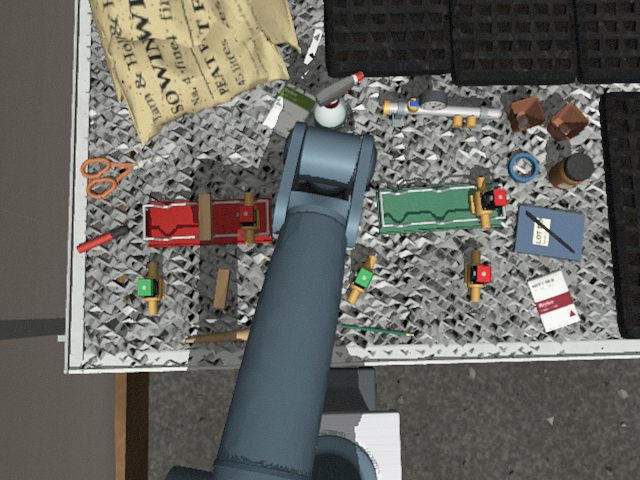

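View pics/side3.png

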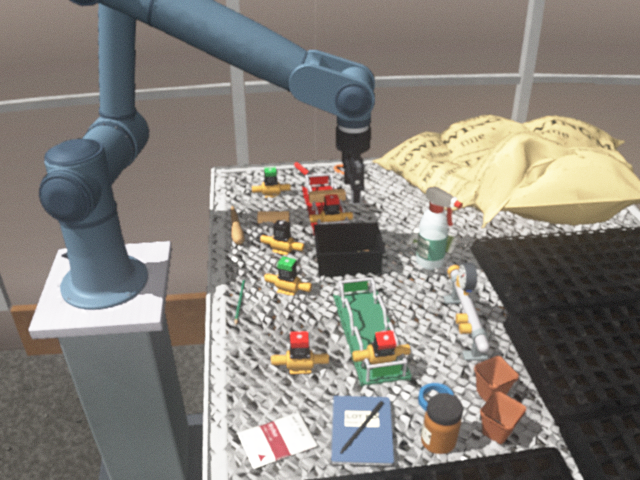

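The offcut is out of the green rack and no longer visible, so it should be in the tub. The red rack still holds its offcut (205,217) and red valve (248,217). I'll take the red-rack offcut next.

>>> servo_tool --rows '[[[-43,0,-3],[0,-0.1,0],0],[[-43,0,-3],[0,-0.1,0],0],[[-43,0,-3],[0,-0.1,0],0],[[-43,0,-3],[0,-0.1,0],0],[[-44,0,-3],[0,-0.1,0],0]]'

```text
time_s: 7.85
position: [0.5733, 0.2045, 0.1824]
tcp_rot: [0.504, -0.498, 0.497, -0.502]
force: [0.4, -0.7, 0.3]
gripper_width: 1.0
```

>>> servo_tool --rows '[[[-44,0,-3],[0,-0.1,0],0],[[0,20,0],[0,0,0],0],[[0,0,0],[0,0,0],0],[[0,0,0],[0,0,0],0]]'

```text
time_s: 8.25
position: [0.5702, 0.2465, 0.1626]
tcp_rot: [0.504, -0.497, 0.496, -0.502]
force: [0.3, 0.4, -0.1]
gripper_width: 0.998
```

```bash
python3 - <<'E'
from h import *
plan((.572,.247,.032),1.587,0)
E
```

```text
n 3 from [0.5702 0.2465 0.1626] jaw -1.558 -> -1.555 q6 1.78
[[[-0.2,43.5,0.8],[0.07,-0.06,0.02],0],[[-0.2,43.5,0.7],[0.07,-0.06,0.02],0],[[-0.2,43.5,0.7],[0.07,-0.06,0.02],0]]
```

>>> servo_tool --rows '[[[0,43,1],[0,0,0],0],[[0,43,1],[0,0,0],0],[[0,35,0],[0,0,0],0],[[0,10,0],[0,0,0],0],[[0,0,0],[0,0,0],0]]'

```text
time_s: 8.75
position: [0.5726, 0.246, 0.0322]
tcp_rot: [0.504, -0.498, 0.496, -0.502]
force: [0.1, -0.1, -0.4]
gripper_width: 0.998
```

>>> servo_tool --rows '[[[0,0,0],[0,0,0],1],[[0,0,0],[0,0,0],1],[[0,0,0],[0,0,0],1],[[0,0,0],[0,0,0],1],[[0,0,0],[0,0,0],1]]'

```text
time_s: 9.25
position: [0.5739, 0.2468, 0.0343]
tcp_rot: [-0.503, 0.496, -0.497, 0.504]
force: [0.4, -3.0, 2.7]
gripper_width: 0.284
```

>>> servo_tool --rows '[[[0,-30,0],[0,0,0],1],[[0,-45,0],[0,0,0],1],[[0,-45,0],[0,0,0],1],[[0,-30,0],[0,0,0],1],[[0,0,0],[0,0,0],1]]'

```text
time_s: 9.75
position: [0.5763, 0.2481, 0.1898]
tcp_rot: [-0.5, 0.495, -0.499, 0.507]
force: [0.1, -0.4, -0.1]
gripper_width: 0.287
```

```bash
python3 - <<'E'
from h import *
st()
for c in('top','side'):cv2.imwrite(f'pics/{c}4.png',read_camera(c)[:,:,::-1])
st();plan((.593,.022,.18),1.60,1)
E
```

```text
t 9.75 p [0.5763 0.2481 0.1898] jaw -1.557 yz [ 0.011  0.003 -1.   ] F [ 0.1 -0.4 -0.1] w 0.287 q [0.23 0.23 1.66 0.   1.25 1.78]
t 9.85 p [0.5733 0.2472 0.1838] jaw -1.557 yz [ 0.001  0.    -1.   ] F [-0.3 -0.5 -1.5] w 0.286 q [0.23 0.23 1.67 0.   1.24 1.78]
n 5 from [0.5733 0.2472 0.1838] jaw -1.557 -> -1.542 q6 1.78
[[[45.1,0.7,3.3],[-0.01,-0.18,-0.0],1],[[45.1,0.7,3.2],[-0.01,-0.18,-0.0],1],[[45.1,0.7,3.1],[-0.01,-0.18,-0.0],1],[[45.1,0.7,2.9],[-0.01,-0.18,-0.0],1],[[45.1,0.7,2.8],[-0.01,-0.18,-0.0],1]]
```

View pics/side4.png

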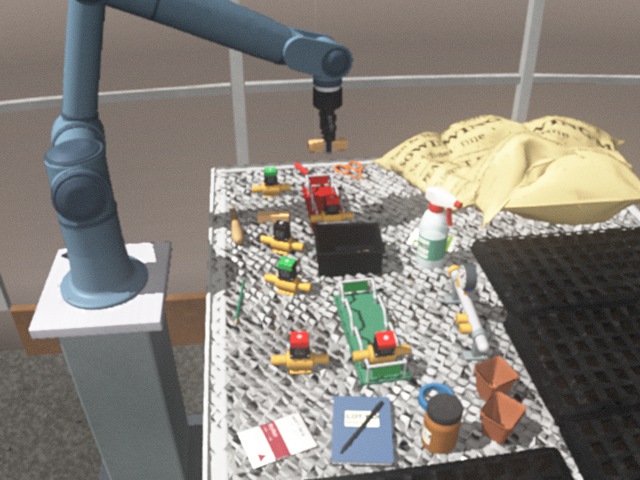

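View pics/top4.png

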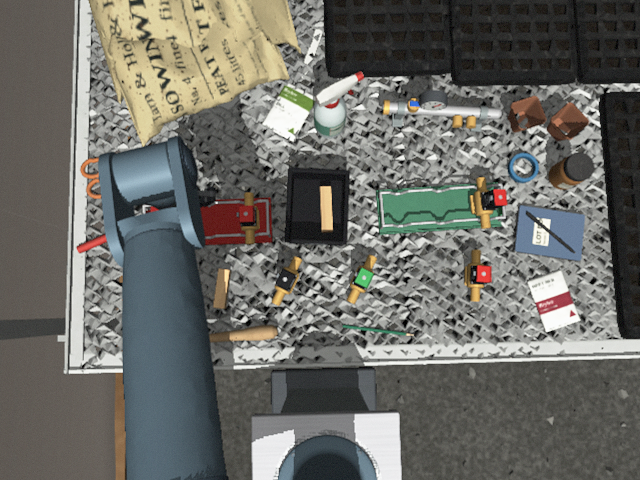

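The first offcut lies flat in the tub at (326,208), and the second is held in the gripper.

>>> servo_tool --rows '[[[45,0,3],[0,-0.2,0],1],[[45,0,3],[0,-0.2,0],1],[[45,0,3],[0,-0.2,0],1],[[45,0,3],[0,-0.2,0],1],[[45,3,3],[0,-0.2,0],1]]'

```text
time_s: 10.35
position: [0.5915, 0.021, 0.1781]
tcp_rot: [0.508, -0.493, 0.491, -0.507]
force: [0.8, -0.8, 0.1]
gripper_width: 0.286
```

>>> servo_tool --rows '[[[0,0,0],[0,0,0],1],[[0,45,0],[0,0,0],1],[[0,45,0],[0,0,0],1],[[0,40,0],[0,0,0],1],[[0,5,0],[0,0,0],1]]'

```text
time_s: 10.85
position: [0.5865, 0.024, 0.0377]
tcp_rot: [0.511, -0.497, 0.488, -0.505]
force: [-1.2, -0.1, -0.7]
gripper_width: 0.284
```

>>> servo_tool --rows '[[[0,0,0],[0,0,0],1],[[0,0,0],[0,0,0],0.58],[[0,0,0],[0,0,0],0.58],[[0,0,0],[0,0,0],0.58],[[0,-25,0],[0,0,0],0.58]]'

```text
time_s: 11.35
position: [0.5908, 0.0227, 0.0687]
tcp_rot: [0.509, -0.494, 0.491, -0.507]
force: [0.7, 0.4, -0.6]
gripper_width: 0.419
```

>>> servo_tool --rows '[[[0,-45,0],[0,0,0],0.3],[[0,-45,0],[0,0,0],0],[[0,-30,0],[0,0,0],0],[[0,0,0],[0,0,0],0]]'

```text
time_s: 11.75
position: [0.5965, 0.022, 0.198]
tcp_rot: [-0.505, 0.488, -0.496, 0.51]
force: [0.7, -0.3, 0.5]
gripper_width: 0.998
```

```bash
python3 - <<'E'
from h import *
im=read_camera('top');cv2.imwrite('pics/top5.png',im[:,:,::-1])
for d in trace('top','offcut_1'):
    print('offcut %.2f'%d['conf'],np.round(d['box']),rectz(d['pixels'],.025))
st()
E
```

```text
offcut 0.76 [216. 271.  15.  39.] (array([423.4, 215.6,  85. ,  27.9]), np.float64(-0.14))
offcut 0.61 [374. 179. 135.  58.] (array([ 588.1, -238.7,  226. ,  102.1]), np.float64(-1.52))
offcut 0.41 [320. 193.   9.   5.] (array([622.2, -10.8,  19.9,  18. ]), np.float64(1.547))
t 11.85 p [0.5933 0.0224 0.1919] jaw -1.54 yz [ 0.003 -0.    -1.   ] F [-0.6  0.1 -0.8] w 0.999 q [-0.15  0.15  1.74 -0.    1.25  1.39]
```

View pics/top5.png

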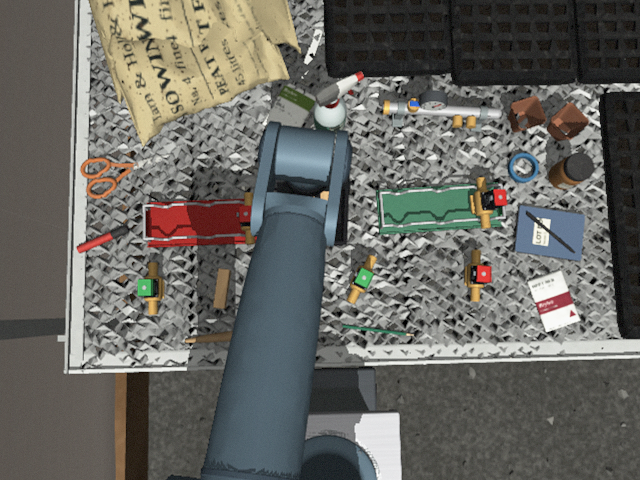

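```bash
python3 - <<'E'
from h import *
plan((.4234,.2156,.15),1.431,0)
E
```

```text
n 6 from [0.5933 0.0224 0.1919] jaw -1.54 -> -1.711 q6 1.39
[[[-33.1,6.9,-27.3],[-0.03,1.63,0.0],0],[[-32.3,6.9,-28.3],[-0.03,1.63,0.0],0],[[-31.5,6.9,-29.2],[-0.03,1.63,0.0],0],[[-30.6,6.9,-30.0],[-0.03,1.63,0.0],0],[[-29.8,6.9,-30.9],[-0.03,1.63,0.0],0]]
[[[-28.9,7.0,-31.7],[-0.03,1.63,0.0],0]]
```

>>> servo_tool --rows '[[[-33,7,-27],[0,1.6,0],0],[[-32,7,-28],[0,1.6,0],0],[[-32,7,-29],[0,1.6,0],0],[[-31,7,-30],[0,1.7,0],0],[[-30,7,-31],[0,1.7,0],0]]'

```text
time_s: 12.35
position: [0.4493, 0.185, 0.1533]
tcp_rot: [-0.472, 0.528, -0.527, 0.47]
force: [0.3, 0.4, -0.5]
gripper_width: 1.001
```

>>> servo_tool --rows '[[[-29,7,-32],[0,1.6,0],0],[[0,0,0],[0,0,0],0],[[0,0,0],[0,0,0],0]]'

```text
time_s: 12.65
position: [0.4218, 0.2169, 0.1469]
tcp_rot: [-0.465, 0.534, -0.533, 0.463]
force: [0.2, -0.0, -0.2]
gripper_width: 0.999
```

```bash
python3 - <<'E'
from h import *
st();plan((.4234,.2156,.003),1.431,0)
im=read_camera('side');cv2.imwrite('pics/side6.png',im[:,:,::-1])
E
```

```text
t 12.65 p [0.4218 0.2169 0.1469] jaw -1.709 yz [-0.002 -0.001 -1.   ] F [ 0.2 -0.  -0.2] w 0.999 q [ 0.24 -0.08  2.06 -0.    1.16  1.94]
n 3 from [0.4218 0.2169 0.1469] jaw -1.709 -> -1.711 q6 1.94
[[[0.3,48.0,0.7],[0.04,0.03,0.02],0],[[0.3,48.0,0.6],[0.04,0.03,0.02],0],[[0.3,48.0,0.6],[0.04,0.03,0.02],0]]
```

View pics/side6.png

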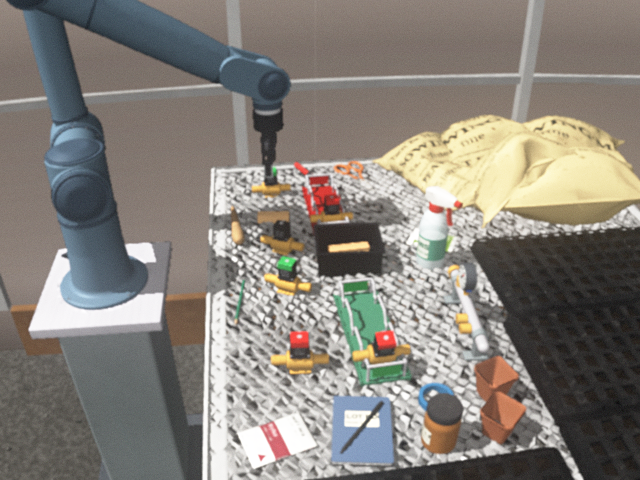

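The second offcut shows inside the tub, the red rack is clear, and the bench offcut is under the gripper. I'll descend slowly.

>>> servo_tool --rows '[[[0,45,1],[0,0,0],0],[[0,45,1],[0,0,0],0],[[0,35,0],[0,0,0],0],[[0,14,0],[0,0,0],0],[[0,0,0],[0,0,0],0]]'

```text
time_s: 13.2
position: [0.424, 0.2148, 0.0067]
tcp_rot: [-0.465, 0.535, -0.533, 0.461]
force: [-0.4, -0.3, -0.1]
gripper_width: 1.0
```

>>> servo_tool --rows '[[[0,4,0],[0,0,0],0],[[0,0,0],[0,0,0],1],[[0,0,0],[0,0,0],1],[[0,0,0],[0,0,0],1],[[0,0,0],[0,0,0],1]]'

```text
time_s: 13.7
position: [0.4257, 0.2165, 0.0059]
tcp_rot: [0.463, -0.534, 0.534, -0.464]
force: [0.9, 3.6, 1.2]
gripper_width: 0.331
```

>>> servo_tool --rows '[[[0,0,0],[0,0,0],1],[[0,-30,0],[0,0,0],1],[[0,-45,0],[0,0,0],1],[[0,-45,0],[0,0,0],1],[[0,-45,0],[0,0,0],1]]'

```text
time_s: 14.2
position: [0.4246, 0.2163, 0.1718]
tcp_rot: [-0.464, 0.534, -0.534, 0.464]
force: [1.3, -0.7, -0.6]
gripper_width: 0.281
```

```bash
python3 - <<'E'
from h import *
im=read_camera('top');cv2.imwrite('pics/top7.png',cv2.resize(im[140:340,100:400,::-1],None,fx=2.5,fy=2.5))
im=read_camera('side');cv2.imwrite('pics/side7.png',im[:300,150:450,::-1])
st();plan((.598,.006,.17),1.60,1)
E
```

```text
t 14.3 p [0.4294 0.2175 0.1775] jaw -1.711 yz [ 0.014  0.003 -1.   ] F [ 0.5 -0.3  0.2] w 0.286 q [ 0.23 -0.11  2.03  0.    1.2   1.94]
n 6 from [0.4294 0.2175 0.1775] jaw -1.711 -> -1.542 q6 1.94
[[[31.0,1.5,32.7],[-0.13,-1.61,-0.04],1],[[31.9,1.5,31.8],[-0.13,-1.61,-0.04],1],[[32.8,1.4,30.9],[-0.13,-1.61,-0.04],1],[[33.6,1.4,30.0],[-0.13,-1.61,-0.04],1],[[34.5,1.3,29.0],[-0.13,-1.61,-0.04],1]]
[[[35.3,1.3,28.1],[-0.13,-1.61,-0.04],1]]
```

View pics/top7.png

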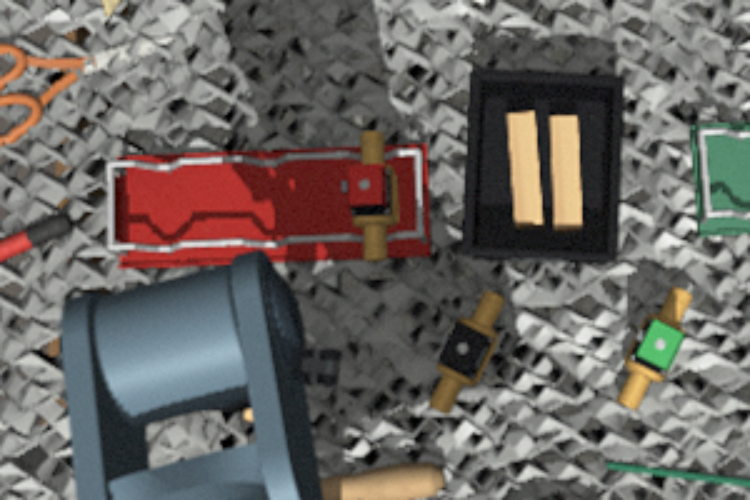

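View pics/side7.png

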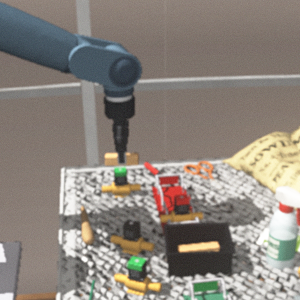

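Both offcuts lie side by side in the tub and the third is held.

>>> servo_tool --rows '[[[31,1,32],[0,-1.6,0],1],[[32,1,31],[0,-1.6,0],1],[[33,1,31],[0,-1.6,0],1],[[34,1,30],[0,-1.6,0],1],[[34,1,29],[0,-1.6,0],1]]'

```text
time_s: 14.8
position: [0.5643, 0.0384, 0.1643]
tcp_rot: [0.5, -0.5, 0.5, -0.5]
force: [0.4, 1.2, 0.4]
gripper_width: 0.284
```

>>> servo_tool --rows '[[[35,1,28],[0,-1.6,0],1],[[0,0,0],[0,0,0],1],[[0,40,0],[0,0,0],1],[[0,40,0],[0,0,0],1],[[0,10,0],[0,0,0],1]]'

```text
time_s: 15.3
position: [0.5874, 0.006, 0.0687]
tcp_rot: [0.509, -0.496, 0.49, -0.505]
force: [-0.5, 0.4, -1.6]
gripper_width: 0.288
```

>>> servo_tool --rows '[[[0,0,0],[0,0,0],1],[[0,0,0],[0,0,0],1]]'

```text
time_s: 15.5
position: [0.5929, 0.0051, 0.0758]
tcp_rot: [-0.506, 0.492, -0.494, 0.507]
force: [0.0, -0.8, -0.6]
gripper_width: 0.281
```

>>> servo_tool --rows '[[[0,16,0],[0,0,0],1],[[0,12,0],[0,0,0],1],[[0,0,0],[0,0,0],1],[[0,0,0],[0,0,0],1]]'

```text
time_s: 15.9
position: [0.5916, 0.005, 0.0459]
tcp_rot: [0.507, -0.493, 0.493, -0.507]
force: [0.4, 0.2, -0.4]
gripper_width: 0.28
```

>>> servo_tool --rows '[[[0,0,0],[0,0,0],0.5],[[0,0,0],[0,0,0],0.5],[[0,0,0],[0,0,0],0.5],[[0,-25,0],[0,0,0],0.5],[[0,-40,0],[0,0,0],0]]'

```text
time_s: 16.4
position: [0.5896, 0.0053, 0.1093]
tcp_rot: [0.508, -0.495, 0.491, -0.505]
force: [0.8, -0.6, 0.1]
gripper_width: 0.654
```

>>> servo_tool --rows '[[[0,-45,0],[0,0,0],0],[[0,-30,0],[0,0,0],0],[[0,0,0],[0,0,0],0],[[0,0,0],[0,0,0],0]]'

```text
time_s: 16.8
position: [0.5922, 0.0049, 0.1871]
tcp_rot: [-0.506, 0.493, -0.494, 0.507]
force: [-0.7, 0.6, 0.0]
gripper_width: 0.999
```

```bash
sed -i "s/(H>45)&(H<75)&(S>150)&(V>110)/(H>45)\&(H<85)\&(S>120)\&(V>100)/" h.py; python3 - <<'E'
from h import *
import meas
im=read_camera('top');cv2.imwrite('pics/top8.png',im[:,:,::-1])
meas.main()
st()
E
```

```text
valve_g1 0.92 [362. 283.]
     ('tag', 0.083, (array([437.4, -86.6,  36.3,  31.4]), np.float64(-0.494)))
     ('tag', 0.101, (array([436.4, -85.1,  35.7,  30.9]), np.float64(-0.494)))
     ('br', 0.022, (array([438.9, -83.9, 113.8,  37.2]), np.float64(-0.374)))
     ('br', 0.04, (array([438. , -82.6, 112.1,  36.7]), np.float64(-0.374)))
valve_g1 0.77 [151. 290.]
     ('tag', 0.083, (array([428.5, 365. ,  35.6,  26.5]), np.float64(0.012)))
     ('tag', 0.101, (array([427.6, 359.4,  35.1,  26.1]), np.float64(0.012)))
     ('br', 0.022, (array([429.1, 362.5, 110.7,  40.9]), np.float64(0.013)))
     ('br', 0.04, (array([428.3, 357.2, 109. ,  40.3]), np.float64(0.013)))
valve_g1 0.53 [207. 224.]
     None
     None
     ('br', 0.022, (array([571.8, 154.1,  97.9,  41.6]), np.float64(-0.022)))
     ('br', 0.04, (array([568.9, 151.9,  96.4,  41. ]), np.float64(-0.022)))
valve_r1 0.97 [250. 221.]
     ('tag', 0.083, (array([562.8, 151. ,  95.1,  52.1]), np.float64(-0.011)))
     ('tag', 0.101, (array([559.9, 148.8,  93.6,  51.3]), np.float64(-0.011)))
     ('br', 0.022, (array([577.9, 152. , 
[... 257 characters left out ...]
, -329.8,   37.2,   30.9]), np.float64(-0.057)))
     ('br', 0.022, (array([ 440.2, -332.8,  111.6,   41.7]), np.float64(-0.024)))
     ('br', 0.04, (array([ 439.2, -327.8,  110. ,   41.1]), np.float64(-0.024)))
valve_r1 0.77 [488. 203.]
     ('tag', 0.083, (array([ 600. , -379.7,   36.6,   29.2]), np.float64(-0.022)))
     ('tag', 0.101, (array([ 596.5, -373.6,   36. ,   28.8]), np.float64(-0.022)))
     ('br', 0.022, (array([ 600.3, -354.9,  115.6,   48.6]), np.float64(0.173)))
     ('br', 0.04, (array([ 596.9, -349.5,  113.9,   47.9]), np.float64(0.173)))
t 17.1 p [0.5912 0.005  0.1848] jaw -1.544 yz [-0.003  0.    -1.   ] F [ 0.  -1.   0.1] w 0.997 q [-0.18  0.16  1.75 -0.    1.24  1.36]
```

View pics/top8.png

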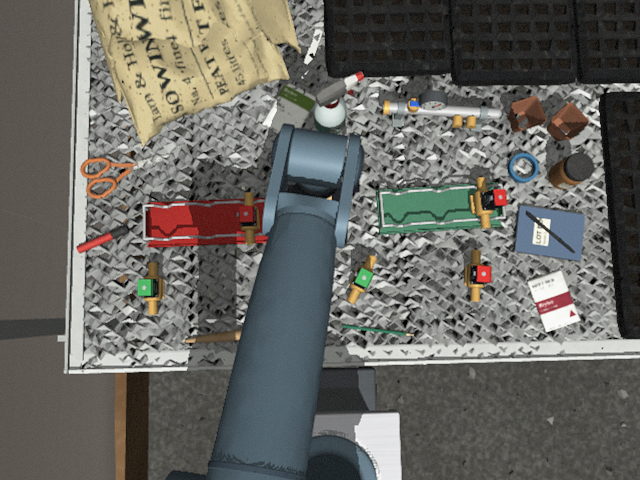

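```bash
python3 - <<'E'
from h import *
im=read_camera('side');cv2.imwrite('pics/side8.png',cv2.resize(im[220:420,230:480,::-1],None,fx=3,fy=3))
im=read_camera('top');cv2.imwrite('pics/top8z.png',cv2.resize(im[170:310,370:520,::-1],None,fx=4,fy=4))
E
```

```text
(no output)
```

View pics/side8.png

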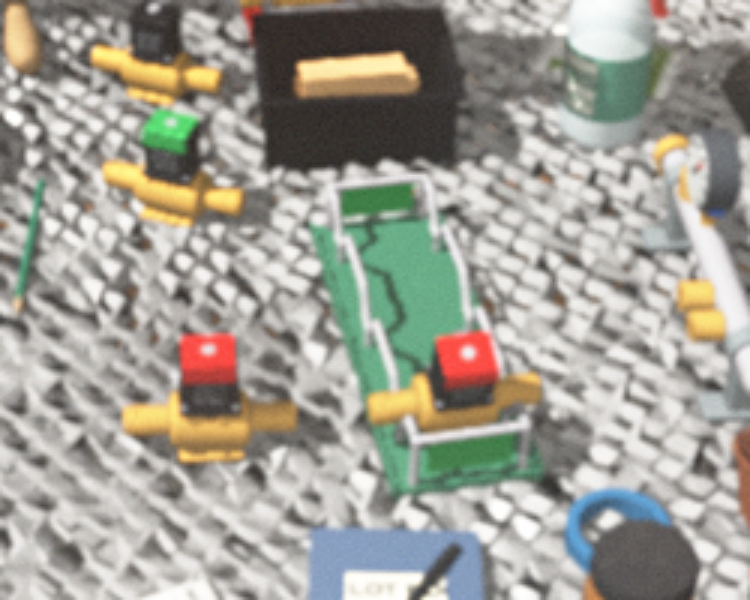

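View pics/top8z.png

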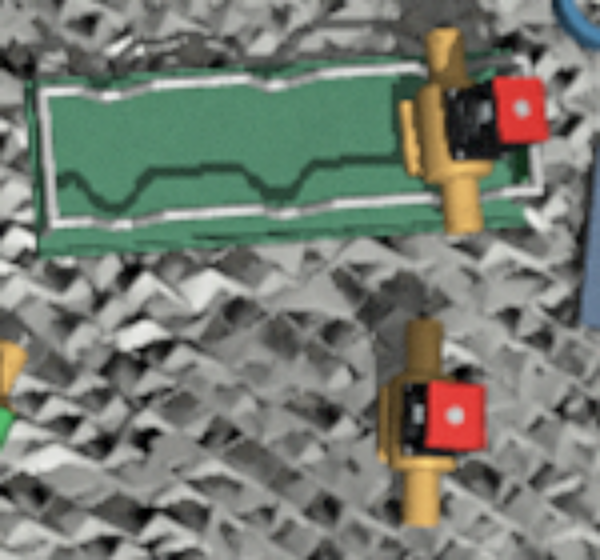

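```bash
python3 - <<'E'
from h import *
for n in('top0','top1','top3','top4','top5','top8'):
    im=cv2.imread(f'pics/{n}.png')[:,:,::-1].copy()
    h=hsv(im).astype(int)
    m=cmask(im,'red');o=[]
    for c in((493,198),(246,214),(481,273)):
        w=win(m&((h[...,2]>150) if c[0]<300 else (h[...,2]>80)),c,16)
        v,u=np.nonzero(w);o.append((round(u.mean(),1),round(v.mean(),1),len(u)) if len(u) else None)
    print(n,o)
E
```

```text
top0 [(np.float64(491.6), np.float64(197.0), 211), (np.float64(243.0), np.float64(214.8), 507), (np.float64(483.3), np.float64(273.7), 221)]
top1 [(np.float64(497.0), np.float64(191.4), 11), (np.float64(230.4), np.float64(206.6), 20), (np.float64(485.8), np.float64(274.9), 139)]
top3 [(np.float64(499.4), np.float64(197.2), 179), (np.float64(239.5), np.float64(230.0), 4), (np.float64(483.3), np.float64(273.8), 220)]
top4 [(np.float64(499.4), np.float64(197.3), 180), None, (np.float64(483.3), np.float64(273.7), 219)]
top5 [(np.float64(499.4), np.float64(197.3), 180), None, (np.float64(483.4), np.float64(273.7), 218)]
top8 [(np.float64(499.4), np.float64(197.3), 180), None, (np.float64(483.4), np.float64(273.8), 219)]
```

The side and top views show the red valve in green c0 rolled about 16° towards -y, tag at (499,197). A finger touched it during the first pick. The third offcut sits on the other two in the tub. I'll re-grip that valve with the jaws across the coil, which should straighten it.

```bash
python3 - <<'E'
from h import *
plan((.5965,-.361,.165),1.62,0)
E
```

```text
n 8 from [0.5915 0.005  0.1854] jaw -1.544 -> -1.522 q6 1.36
[[[45.7,2.5,-0.6],[0.01,-0.16,-0.0],0],[[45.7,2.5,-0.7],[0.01,-0.16,-0.0],0],[[45.7,2.5,-0.9],[0.01,-0.16,-0.0],0],[[45.7,2.5,-1.0],[0.01,-0.16,-0.0],0],[[45.7,2.5,-1.1],[0.01,-0.16,-0.0],0]]
[[[45.7,2.5,-1.2],[0.01,-0.16,-0.0],0],[[45.7,2.5,-1.4],[0.01,-0.16,-0.0],0],[[45.7,2.5,-1.5],[0.01,-0.16,-0.0],0]]
```

>>> servo_tool --rows '[[[46,2,-1],[0,-0.2,0],0],[[46,2,-1],[0,-0.2,0],0],[[46,2,-1],[0,-0.2,0],0],[[46,2,-1],[0,-0.2,0],0],[[46,2,-1],[0,-0.1,0],0]]'

```text
time_s: 17.7
position: [0.5945, -0.2269, 0.1759]
tcp_rot: [-0.511, 0.489, -0.489, 0.511]
force: [0.4, -0.5, 0.2]
gripper_width: 1.0
```

>>> servo_tool --rows '[[[46,2,-1],[0,-0.1,0],0],[[45,3,-1],[0,-0.1,0],0],[[45,3,-1],[0,-0.1,0],0],[[0,0,0],[0,0,0],0],[[0,0,0],[0,0,0],0]]'

```text
time_s: 18.2
position: [0.5974, -0.3618, 0.1675]
tcp_rot: [-0.511, 0.489, -0.488, 0.512]
force: [-0.6, -0.5, 0.3]
gripper_width: 0.999
```

```bash
python3 - <<'E'
from h import *
st();plan((.5965,-.362,.067),1.62,0)
im=read_camera('top');cv2.imwrite('pics/top9.png',im[:,:,::-1])
E
```

```text
t 18.2 p [ 0.5974 -0.3618  0.1675] jaw -1.524 yz [-0.001  0.001 -1.   ] F [-0.6 -0.5  0.3] w 0.999 q [-0.71  0.41  1.47  0.    1.26  0.82]
n 3 from [ 0.5974 -0.3618  0.1675] jaw -1.524 -> -1.522 q6 0.82
[[[0.1,33.5,-0.3],[0.01,-0.05,-0.02],0],[[0.1,33.5,-0.3],[0.01,-0.05,-0.02],0],[[0.0,33.5,-0.3],[0.01,-0.05,-0.02],0]]
```

View pics/top9.png

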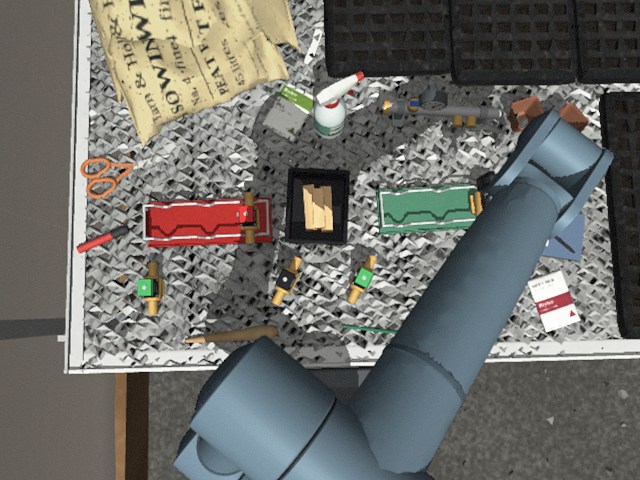

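>>> servo_tool --rows '[[[0,35,0],[0,0,0],0],[[0,35,0],[0,0,0],0],[[0,20,0],[0,0,0],0],[[0,10,0],[0,0,0],0],[[0,0,0],[0,0,0],0]]' --squeeze 50

```text
time_s: 18.75
position: [0.5974, -0.3593, 0.0669]
tcp_rot: [0.512, -0.488, 0.486, -0.512]
force: [-0.6, 0.9, -0.4]
gripper_width: 0.995
```

>>> servo_tool --rows '[[[0,0,0],[0,0,0],0.5],[[0,0,0],[0,0,0],0.7],[[0,0,0],[0,0,0],1],[[0,0,0],[0,0,0],1],[[0,0,0],[0,0,0],1]]'

```text
time_s: 19.25
position: [0.5985, -0.3613, 0.0699]
tcp_rot: [-0.512, 0.487, -0.488, 0.512]
force: [-0.6, 2.2, 5.6]
gripper_width: 0.362
```

```bash
python3 - <<'E'
from h import *
st()
im=read_camera('side');cv2.imwrite('pics/side10.png',cv2.resize(im[220:420,230:480,::-1],None,fx=3,fy=3))
E
```

```text
t 19.25 p [ 0.5985 -0.3613  0.0699] jaw -1.523 yz [ 0.002 -0.001 -1.   ] F [-0.6  2.2  5.6] w 0.362 q [-0.71  0.52  1.51  0.    1.11  0.82]
```

View pics/side10.png

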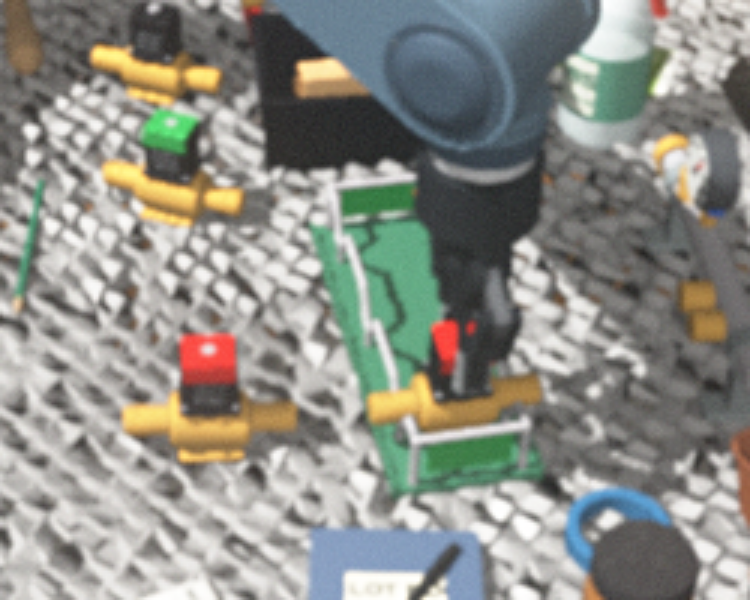

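The valve is gripped (30.8 mm opening) and upright. I'll lift it and carry it to red c1.

>>> servo_tool --rows '[[[0,-20,0],[0,0,0],1],[[0,-35,0],[0,0,0],1],[[0,-40,0],[0,0,0],1],[[0,-25,0],[0,0,0],1],[[0,0,0],[0,0,0],1]]'

```text
time_s: 19.8
position: [0.5997, -0.3627, 0.1932]
tcp_rot: [-0.512, 0.485, -0.491, 0.512]
force: [0.2, 0.3, -1.8]
gripper_width: 0.346
```

>>> servo_tool --rows '[[[0,0,0],[0,0,0],1]]'

```text
time_s: 19.9
position: [0.5973, -0.3607, 0.187]
tcp_rot: [0.512, -0.488, 0.487, -0.512]
force: [-0.8, 0.3, -4.2]
gripper_width: 0.34
```

```bash
python3 - <<'E'
from h import *
st();plan((.574,.2472,.19),1.587,1,step=46)
im=read_camera('side');cv2.imwrite('pics/side11.png',cv2.resize(im[120:420,230:530,::-1],None,fx=2,fy=2))
E
```

```text
t 19.9 p [ 0.5973 -0.3607  0.187 ] jaw -1.523 yz [-0.001  0.001 -1.   ] F [-0.8  0.3 -4.2] w 0.34 q [-0.71  0.39  1.46 -0.    1.29  0.82]
n 14 from [ 0.5973 -0.3607  0.187 ] jaw -1.523 -> -1.555 q6 0.82
[[[-43.5,-0.2,0.4],[0.0,0.13,-0.0],1],[[-43.5,-0.2,0.3],[0.0,0.13,-0.0],1],[[-43.5,-0.2,0.2],[0.0,0.13,-0.0],1],[[-43.5,-0.2,0.1],[0.0,0.13,-0.0],1],[[-43.5,-0.2,0.0],[0.0,0.13,-0.0],1]]
[[[-43.5,-0.2,-0.1],[0.0,0.13,-0.0],1],[[-43.5,-0.2,-0.2],[0.0,0.13,-0.0],1],[[-43.5,-0.2,-0.3],[0.0,0.13,-0.0],1],[[-43.5,-0.2,-0.4],[0.0,0.13,-0.0],1],[[-43.5,-0.2,-0.5],[0.0,0.13,-0.0],1]]
[[[-43.5,-0.2,-0.6],[0.0,0.13,-0.0],1],[[-43.5,-0.2,-0.7],[0.0,0.13,-0.0],1],[[-43.4,-0.2,-0.8],[0.0,0.13,-0.0],1],[[-43.4,-0.2,-0.9],[0.0,0.13,-0.0],1]]
```

View pics/side11.png

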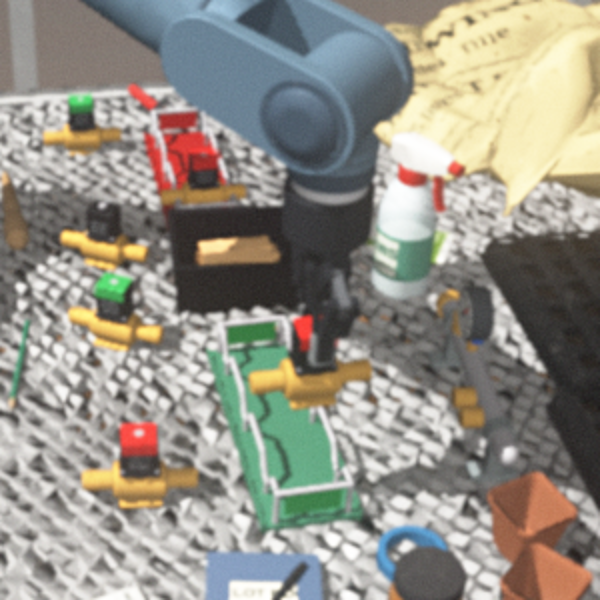

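```bash
python3 - <<'E'
from h import *
for d in(-.010,-.005,0,.005):
    P=[(.5973+d+s*.056,-.3607+s*.056*.047,.187-.030) for s in(-1,1)]
    print(d,np.round(proj('side',P),1).tolist())
im=read_camera('side');cv2.imwrite('pics/side12.png',cv2.resize(im[250:340,340:430,::-1],None,fx=6,fy=6,interpolation=cv2.INTER_CUBIC))
E
```

```text
-0.01 [[351.1, 311.9], [410.6, 304.6]]
-0.005 [[353.8, 311.7], [413.2, 304.4]]
0 [[356.5, 311.5], [415.9, 304.1]]
0.005 [[359.2, 311.2], [418.5, 303.9]]
```

View pics/side12.png

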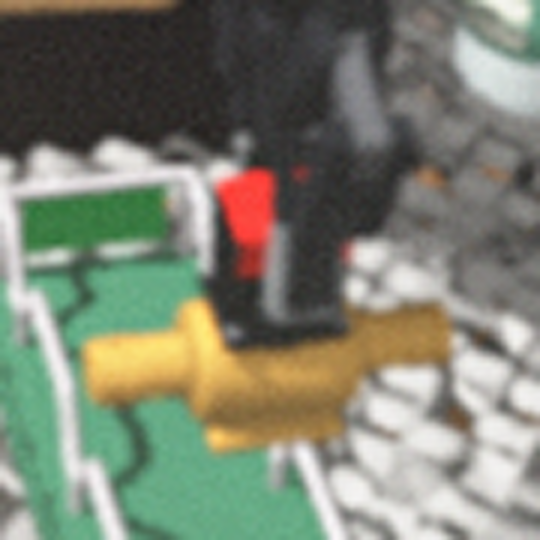

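The gripped valve sits about 3.5 mm behind the TCP in x, judging by the pipe ends at side pixels (354,312) and (415,306). I'll aim the TCP at x≈0.5755.

>>> servo_tool --rows '[[[-43,0,0],[0,0.1,0],1],[[-44,0,0],[0,0.1,0],1],[[-44,0,0],[0,0.1,0],1],[[-44,0,0],[0,0.1,0],1],[[-44,0,0],[0,0.1,0],1]]'

```text
time_s: 20.5
position: [0.5864, -0.1401, 0.1855]
tcp_rot: [0.51, -0.492, 0.489, -0.509]
force: [1.2, 0.3, -2.7]
gripper_width: 0.339
```

>>> servo_tool --rows '[[[-44,0,0],[0,0.1,0],1],[[-44,0,0],[0,0.1,0],1],[[-44,0,0],[0,0.2,0],1],[[-44,0,0],[0,0.2,0],1],[[-43,0,0],[0,0.2,0],1]]'

```text
time_s: 21.0
position: [0.5787, 0.0784, 0.1857]
tcp_rot: [0.507, -0.495, 0.493, -0.505]
force: [-0.2, -0.5, -2.5]
gripper_width: 0.341
```

>>> servo_tool --rows '[[[-43,0,-1],[0,0.2,0],1],[[-43,0,-1],[0,0.2,0],1],[[-43,0,-1],[0,0.2,0],1],[[-30,0,-1],[0,0.1,0],1],[[-13,0,-1],[0,0,0],1]]'

```text
time_s: 21.5
position: [0.5701, 0.2507, 0.1856]
tcp_rot: [0.505, -0.497, 0.495, -0.503]
force: [-0.6, -0.8, -2.5]
gripper_width: 0.34
```

>>> servo_tool --rows '[[[0,0,0],[0,0,0],1],[[0,0,0],[0,0,0],1]]'

```text
time_s: 21.7
position: [0.5716, 0.2474, 0.187]
tcp_rot: [0.504, -0.497, 0.497, -0.502]
force: [0.5, 0.2, -2.4]
gripper_width: 0.341
```

```bash
python3 - <<'E'
from h import *
st();plan((.5755,.2472,.105),1.587,1)
im=read_camera('side');cv2.imwrite('pics/side13.png',cv2.resize(im[100:250,230:430,::-1],None,fx=4,fy=4,interpolation=cv2.INTER_CUBIC))
E
```

```text
t 21.7 p [0.5716 0.2474 0.187 ] jaw -1.558 yz [-0.002 -0.001 -1.   ] F [ 0.5  0.2 -2.4] w 0.341 q [ 0.23  0.23  1.66 -0.    1.25  1.79]
n 2 from [0.5716 0.2474 0.187 ] jaw -1.558 -> -1.555 q6 1.79
[[[0.1,41.0,2.0],[0.06,-0.1,0.03],1],[[0.1,41.0,2.0],[0.06,-0.1,0.03],1]]
```

View pics/side13.png

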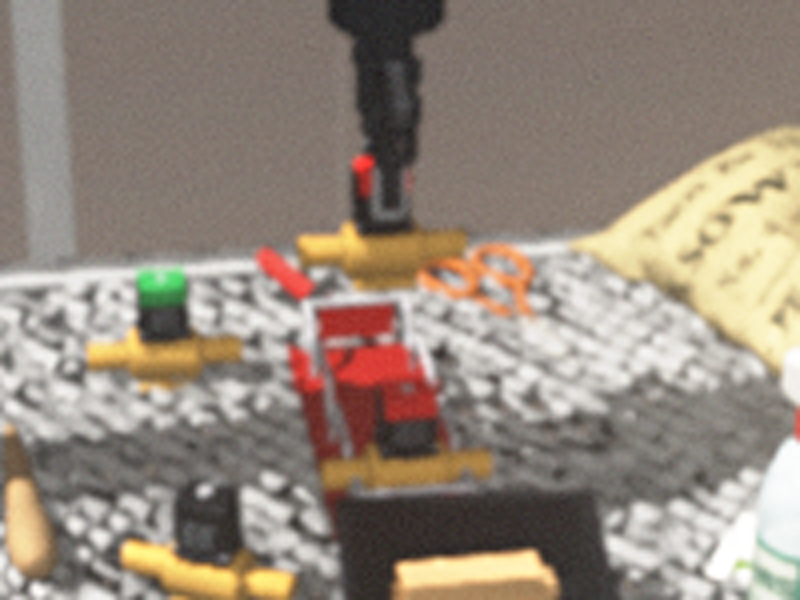

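>>> servo_tool --rows '[[[0,40,2],[0,0,0],1],[[0,40,2],[0,0,0],1],[[0,15,0],[0,0,0],1],[[0,10,0],[0,0,0],1],[[0,0,0],[0,0,0],1]]'

```text
time_s: 22.25
position: [0.5759, 0.2478, 0.0829]
tcp_rot: [0.503, -0.497, 0.497, -0.503]
force: [-1.0, 0.2, -1.9]
gripper_width: 0.339
```

```bash
python3 - <<'E'
from h import *
st();plan((.5755,.2472,.070),1.587,1)
E
```

```text
t 22.25 p [0.5759 0.2478 0.0829] jaw -1.558 yz [-0.001 -0.    -1.   ] F [-1.   0.2 -1.9] w 0.339 q [ 0.23  0.36  1.71 -0.    1.08  1.78]
n 1 from [0.5759 0.2478 0.0829] jaw -1.558 -> -1.555 q6 1.78
[[[0.6,12.9,-0.4],[0.06,-0.22,0.02],1]]
```

>>> servo_tool --rows '[[[0,7,0],[0,0,0],1],[[0,4,0],[0,0,0],1],[[0,2,0],[0,0,0],1],[[0,0,0],[0,0,0],1]]'

```text
time_s: 22.65
position: [0.5779, 0.2471, 0.0733]
tcp_rot: [-0.504, 0.495, -0.498, 0.504]
force: [-1.8, -7.2, 7.6]
gripper_width: 0.341
```

```bash
python3 - <<'E'
from h import *
st()
im=read_camera('side');cv2.imwrite('pics/side14.png',cv2.resize(im[100:250,230:430,::-1],None,fx=4,fy=4,interpolation=cv2.INTER_CUBIC))
E
```

```text
t 22.65 p [0.5779 0.2471 0.0733] jaw -1.556 yz [ 0.003 -0.003 -1.   ] F [-1.8 -7.2  7.6] w 0.341 q [ 0.23  0.38  1.71 -0.    1.06  1.78]
```

View pics/side14.png

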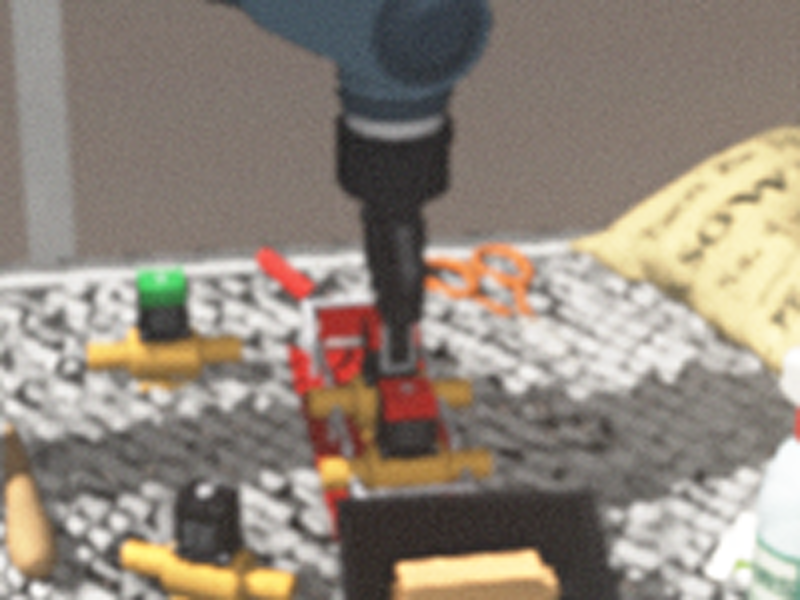

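Contact force is -7 N in y, so one side of the V is carrying the valve. I'll shift 3 mm towards -y.

>>> servo_tool --rows '[[[1.5,0,0],[0,0,0],1],[[1.5,0,0],[0,0,0],1],[[0,0,0],[0,0,0],1],[[0,0,0],[0,0,0],1]]'

```text
time_s: 23.1
position: [0.5776, 0.2459, 0.0723]
tcp_rot: [-0.502, 0.496, -0.497, 0.505]
force: [0.7, -1.1, 6.3]
gripper_width: 0.337
```

>>> servo_tool --rows '[[[0,-2,0],[0,0,0],1],[[0,0,0],[0,0,0],0.58],[[0,0,0],[0,0,0],0.52],[[0,0,0],[0,0,0],0.48],[[0,0,0],[0,0,0],0.48]]'

```text
time_s: 23.6
position: [0.5757, 0.2455, 0.072]
tcp_rot: [0.503, -0.497, 0.497, -0.503]
force: [0.6, 0.5, -0.6]
gripper_width: 0.52
```

>>> servo_tool --rows '[[[0,-15,0],[0,0,0],0.48],[[0,-30,0],[0,0,0],0.48],[[0,-40,0],[0,0,0],0.3],[[0,-30,0],[0,0,0],0],[[0,0,0],[0,0,0],0]]'

```text
time_s: 24.1
position: [0.5794, 0.2464, 0.1948]
tcp_rot: [-0.5, 0.494, -0.499, 0.507]
force: [0.9, -0.7, 0.9]
gripper_width: 0.988
```

```bash
python3 - <<'E'
from h import *
st()
im=read_camera('side');cv2.imwrite('pics/side15.png',cv2.resize(im[140:240,250:400,::-1],None,fx=5,fy=5,interpolation=cv2.INTER_CUBIC))
plan((.4405,-.3335,.17),1.5708-.04,0)
E
```

```text
t 24.1 p [0.5794 0.2464 0.1948] jaw -1.557 yz [ 0.011  0.003 -1.   ] F [ 0.9 -0.7  0.9] w 0.988 q [0.22 0.22 1.65 0.   1.25 1.78]
n 13 from [0.5779 0.246  0.1916] jaw -1.557 -> -1.611 q6 1.78
[[[44.4,1.5,-11.2],[-0.03,0.24,-0.01],0],[[44.5,1.5,-11.0],[-0.03,0.24,-0.01],0],[[44.5,1.5,-10.8],[-0.03,0.24,-0.01],0],[[44.6,1.6,-10.6],[-0.03,0.24,-0.01],0],[[44.6,1.6,-10.4],[-0.03,0.24,-0.01],0]]
[[[44.7,1.6,-10.3],[-0.03,0.24,-0.01],0],[[44.7,1.6,-10.1],[-0.03,0.24,-0.01],0],[[44.7,1.6,-9.9],[-0.03,0.24,-0.01],0],[[44.8,1.6,-9.7],[-0.03,0.24,-0.01],0],[[44.8,1.6,-9.5],[-0.03,0.24,-0.01],0]]
[[[44.9,1.6,-9.3],[-0.03,0.24,-0.01],0],[[44.9,1.6,-9.1],[-0.03,0.24,-0.01],0],[[44.9,1.7,-9.0],[-0.03,0.24,-0.01],0]]
```

View pics/side15.png

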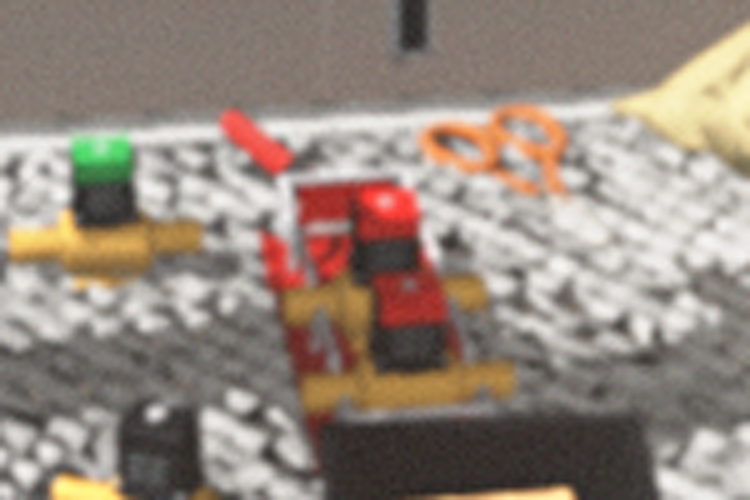

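```bash
python3 - <<'E'
from h import *
plan((.4288,.3635,.15),1.583,0)
E
```

```text
n 4 from [0.5779 0.246  0.1916] jaw -1.557 -> -1.559 q6 1.78
[[[-29.9,10.2,-36.9],[-0.1,0.02,-0.02],0],[[-29.9,10.3,-36.9],[-0.1,0.02,-0.02],0],[[-29.8,10.3,-36.9],[-0.1,0.02,-0.02],0],[[-29.8,10.4,-36.9],[-0.1,0.02,-0.02],0]]
```

>>> servo_tool --rows '[[[-30,9,-37],[0,0,0],0],[[-30,9,-37],[0,0,0],0],[[-30,9,-37],[0,0,0],0],[[-30,9,-37],[0,0,0],0],[[0,0,0],[0,0,0],0]]'

```text
time_s: 24.65
position: [0.4205, 0.365, 0.1482]
tcp_rot: [0.507, -0.496, 0.494, -0.502]
force: [-0.6, -0.4, -0.7]
gripper_width: 0.996
```

>>> servo_tool --rows '[[[0,0,0],[0,0,0],0],[[0,0,0],[0,0,0],0]]'

```text
time_s: 24.85
position: [0.427, 0.3631, 0.1512]
tcp_rot: [0.503, -0.497, 0.497, -0.503]
force: [-0.9, 0.4, 0.2]
gripper_width: 1.003
```

```bash
python3 - <<'E'
from h import *
st();plan((.4288,.3635,.05),1.583,0)
im=read_camera('side');cv2.imwrite('pics/side16.png',cv2.resize(im[80:280,200:400,::-1],None,fx=3,fy=3,interpolation=cv2.INTER_CUBIC))
for d in pinpoint('side','valve_g1'):print(d)
print(proj('side',[(.4288,.3635,0),(.4288,.3635,.083)]))
im=read_camera('top');cv2.imwrite('pics/top16.png',cv2.resize(im[150:330,100:350,::-1],None,fx=3,fy=3,interpolation=cv2.INTER_CUBIC))
E
```

```text
t 24.85 p [0.427  0.3631 0.1512] jaw -1.558 yz [ 0. -0. -1.] F [-0.9  0.4  0.2] w 1.003 q [ 0.5   0.12  1.85 -0.    1.17  2.06]
n 3 from [0.427  0.3631 0.1512] jaw -1.558 -> -1.559 q6 2.06
[[[-0.1,33.7,0.6],[-0.0,0.01,0.0],0],[[-0.1,33.7,0.6],[-0.0,0.01,0.0],0],[[-0.1,33.7,0.6],[-0.0,0.01,0.0],0]]
{'at': [272.6, 193.3], 'conf': 0.95}
{'at': [287.9, 292.4], 'conf': 0.8}
[[271.31091399 194.85638282]
 [270.08667313 169.44095183]]
```

View pics/side16.png

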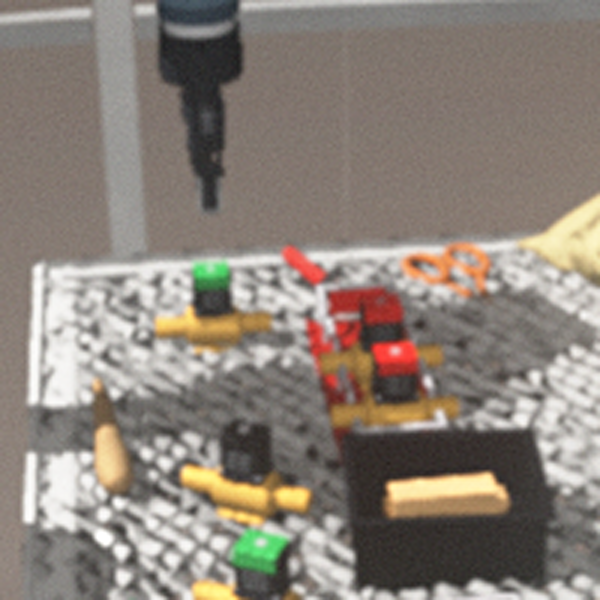

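View pics/top16.png

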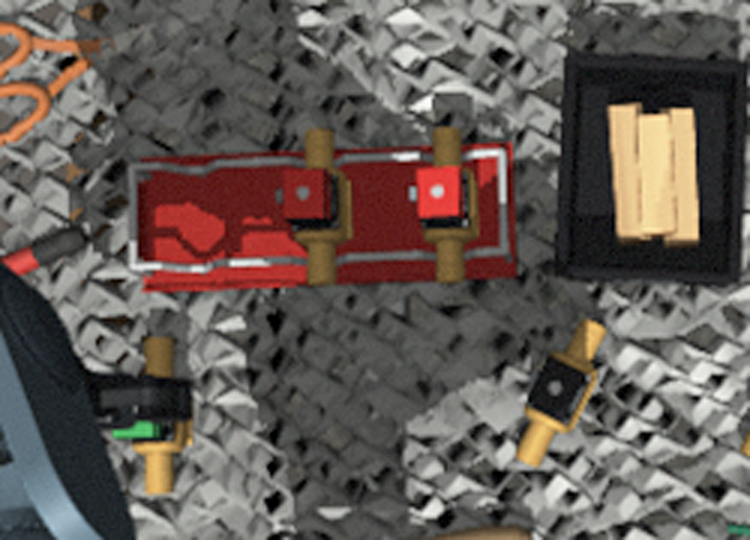

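Red c1 and c0 both hold upright, seated valves. All three offcuts are in the tub. The green valve's tag matches its predicted position. Descending on it.

>>> servo_tool --rows '[[[0,35,2],[0,0,0],0],[[0,35,1],[0,0,0],0],[[0,22,1],[0,0,0],0],[[0,9,0],[0,0,0],0],[[0,0,0],[0,0,0],0]]'

```text
time_s: 25.5
position: [0.4303, 0.3627, 0.0493]
tcp_rot: [0.504, -0.497, 0.497, -0.502]
force: [0.1, -0.9, 1.1]
gripper_width: 1.0
```

>>> servo_tool --rows '[[[0,0,0],[0,0,0],0.5],[[0,0,0],[0,0,0],0.7],[[0,0,0],[0,0,0],1],[[0,0,0],[0,0,0],1],[[0,0,0],[0,0,0],1]]'

```text
time_s: 26.0
position: [0.431, 0.3641, 0.0514]
tcp_rot: [-0.503, 0.497, -0.497, 0.504]
force: [-0.8, 0.5, 3.5]
gripper_width: 0.337
```

>>> servo_tool --rows '[[[0,0,0],[0,0,0],1],[[0,-20,0],[0,0,0],1],[[0,-40,0],[0,0,0],1],[[0,-45,0],[0,0,0],1],[[0,-30,0],[0,0,0],1]]'

```text
time_s: 26.5
position: [0.4305, 0.3636, 0.1872]
tcp_rot: [-0.503, 0.496, -0.497, 0.504]
force: [0.7, 1.0, -3.3]
gripper_width: 0.341
```

>>> servo_tool --rows '[[[0,0,0],[0,0,0],1],[[0,0,0],[0,0,0],1]]'

```text
time_s: 26.7
position: [0.4297, 0.3631, 0.1839]
tcp_rot: [0.504, -0.497, 0.497, -0.503]
force: [-0.2, -0.7, -4.2]
gripper_width: 0.34
```

```bash
python3 - <<'E'
from h import *
st()
s=readout.get_state();p=np.array(s['position'])
im=read_camera('side');x0,y0=200,100;cv2.imwrite('pics/side17.png',cv2.resize(im[y0:y0+120,x0:x0+150,::-1],None,fx=5,fy=5,interpolation=cv2.INTER_CUBIC))
for d in(-.01,-.005,0,.005):
    P=[p+[d+q*.056,q*.056*.012,-.030] for q in(-1,1)]
    print(d,np.round(proj('side',P),1).tolist(), np.round((proj('side',P)-[x0,y0]+.5)*5).tolist())
E
```

```text
t 26.7 p [0.4297 0.3631 0.1839] jaw -1.558 yz [-0.002 -0.001 -1.   ] F [-0.2 -0.7 -4.2] w 0.34 q [ 0.5   0.09  1.82 -0.    1.23  2.06]
-0.01 [[245.6, 148.3], [285.8, 145.7]] [[231.0, 244.0], [431.0, 231.0]]
-0.005 [[247.4, 148.2], [287.6, 145.6]] [[240.0, 244.0], [440.0, 230.0]]
0 [[249.2, 148.1], [289.3, 145.5]] [[249.0, 243.0], [449.0, 230.0]]
0.005 [[251.0, 148.0], [291.1, 145.4]] [[258.0, 243.0], [458.0, 229.0]]
```

View pics/side17.png

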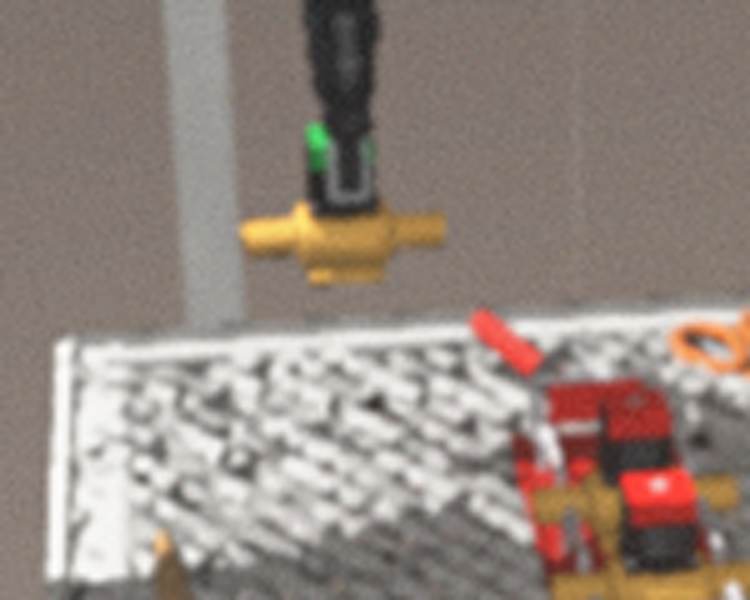

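```bash
python3 - <<'E'
from h import *
plan((.600,-.360,.175),1.62,1,step=46)
E
```

```text
n 17 from [0.4289 0.3627 0.1825] jaw -1.558 -> -1.522 q6 2.06
[[[42.6,0.5,9.5],[0.01,-0.12,0.01],1],[[42.7,0.5,9.4],[0.01,-0.12,0.01],1],[[42.7,0.5,9.3],[0.01,-0.12,0.01],1],[[42.7,0.5,9.2],[0.01,-0.12,0.01],1],[[42.7,0.5,9.1],[0.01,-0.12,0.01],1]]
[[[42.7,0.5,9.0],[0.01,-0.12,0.01],1],[[42.8,0.5,9.0],[0.01,-0.12,0.01],1],[[42.8,0.5,8.9],[0.01,-0.12,0.01],1],[[42.8,0.5,8.8],[0.01,-0.12,0.01],1],[[42.8,0.5,8.7],[0.01,-0.12,0.01],1]]
[[[42.8,0.5,8.6],[0.01,-0.12,0.01],1],[[42.8,0.5,8.5],[0.01,-0.12,0.01],1],[[42.9,0.5,8.4],[0.01,-0.12,0.01],1],[[42.9,0.5,8.3],[0.01,-0.12,0.01],1],[[42.9,0.5,8.2],[0.01,-0.12,0.01],1]]
[[[42.9,0.5,8.1],[0.01,-0.12,0.01],1],[[42.9,0.4,8.1],[0.01,-0.12,0.01],1]]
```

>>> servo_tool --rows '[[[43,0,9],[0,-0.1,0],1],[[43,0,9],[0,-0.1,0],1],[[43,0,9],[0,-0.1,0],1],[[43,0,9],[0,-0.1,0],1],[[43,0,9],[0,-0.1,0],1]]'

```text
time_s: 27.25
position: [0.4771, 0.1475, 0.182]
tcp_rot: [0.507, -0.496, 0.493, -0.504]
force: [0.6, -0.2, -3.5]
gripper_width: 0.343
```

>>> servo_tool --rows '[[[43,0,9],[0,-0.1,0],1],[[43,0,9],[0,-0.1,0],1],[[43,0,9],[0,-0.1,0],1],[[43,0,9],[0,-0.1,0],1],[[43,0,9],[0,-0.1,0],1]]'

```text
time_s: 27.75
position: [0.5277, -0.0657, 0.1819]
tcp_rot: [0.508, -0.494, 0.49, -0.507]
force: [1.1, -1.1, -3.3]
gripper_width: 0.338
```

>>> servo_tool --rows '[[[43,0,9],[0,-0.2,0],1],[[43,0,9],[0,-0.2,0],1],[[43,0,8],[0,-0.2,0],1],[[43,0,8],[0,-0.1,0],1],[[43,0,8],[0,-0.1,0],1]]'

```text
time_s: 28.25
position: [0.578, -0.2785, 0.1811]
tcp_rot: [0.511, -0.491, 0.487, -0.511]
force: [1.1, 0.6, -3.2]
gripper_width: 0.345
```

>>> servo_tool --rows '[[[43,0,8],[0,-0.1,0],1],[[30,0,8],[0,-0.1,0],1],[[0,0,0],[0,0,0],1],[[0,0,0],[0,0,0],1]]'

```text
time_s: 28.65
position: [0.5973, -0.3494, 0.1813]
tcp_rot: [0.512, -0.49, 0.486, -0.512]
force: [0.1, 0.5, -3.7]
gripper_width: 0.343
```

```bash
python3 - <<'E'
from h import *
st();plan((.600,-.360,.083),1.62,1)
im=read_camera('top');cv2.imwrite('pics/top18.png',im[:,:,::-1])
E
```

```text
t 28.65 p [ 0.5973 -0.3494  0.1813] jaw -1.524 yz [-0.005  0.004 -1.   ] F [ 0.1  0.5 -3.7] w 0.343 q [-0.69  0.39  1.47  0.    1.29  0.83]
n 3 from [ 0.5973 -0.3494  0.1813] jaw -1.524 -> -1.522 q6 0.83
[[[3.7,32.7,0.9],[0.09,-0.04,-0.09],1],[[3.7,32.7,0.8],[0.09,-0.04,-0.09],1],[[3.6,32.7,0.8],[0.09,-0.04,-0.09],1]]
```

View pics/top18.png

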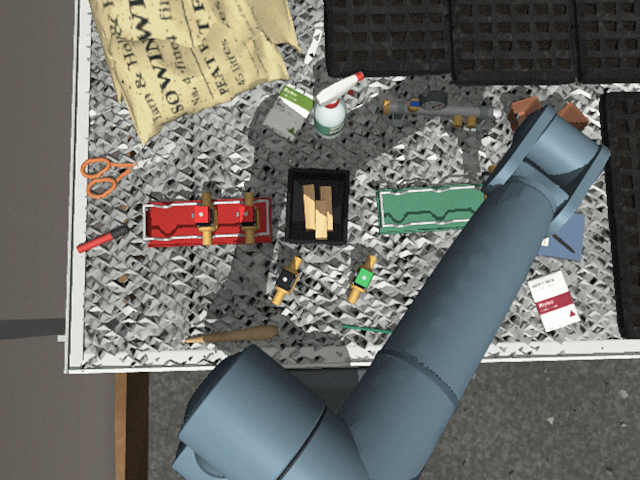

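>>> servo_tool --rows '[[[6,25,1],[0,0,0],1],[[5,30,1],[0,0,0],1],[[0,25,0],[0,0,0],1],[[0,15,0],[0,0,0],1],[[0,0,0],[0,0,0],1]]'

```text
time_s: 29.2
position: [0.5994, -0.3582, 0.0864]
tcp_rot: [0.512, -0.49, 0.485, -0.512]
force: [-0.3, 0.5, -3.3]
gripper_width: 0.338
```

>>> servo_tool --rows '[[[0,0,0],[0,0,0],1],[[0,0,0],[0,0,0],1]]'

```text
time_s: 29.4
position: [0.6024, -0.3613, 0.0925]
tcp_rot: [-0.512, 0.486, -0.489, 0.512]
force: [-1.0, -0.2, -3.0]
gripper_width: 0.338
```

```bash
python3 - <<'E'
from h import *
st();plan((.600,-.360,.069),1.62,1)
s=readout.get_state();p=np.array(s['position'])
im=read_camera('side');x0,y0=330,280;cv2.imwrite('pics/side19.png',cv2.resize(im[y0:y0+110,x0:x0+110,::-1],None,fx=5,fy=5,interpolation=cv2.INTER_CUBIC))
E
```

```text
t 29.4 p [ 0.6024 -0.3613  0.0925] jaw -1.522 yz [ 0.003 -0.002 -1.   ] F [-1.  -0.2 -3. ] w 0.338 q [-0.7   0.5   1.5   0.    1.14  0.82]
n 1 from [ 0.6024 -0.3613  0.0925] jaw -1.522 -> -1.522 q6 0.82
[[[-1.5,23.5,-2.4],[-0.15,-0.04,0.13],1]]
```

View pics/side19.png

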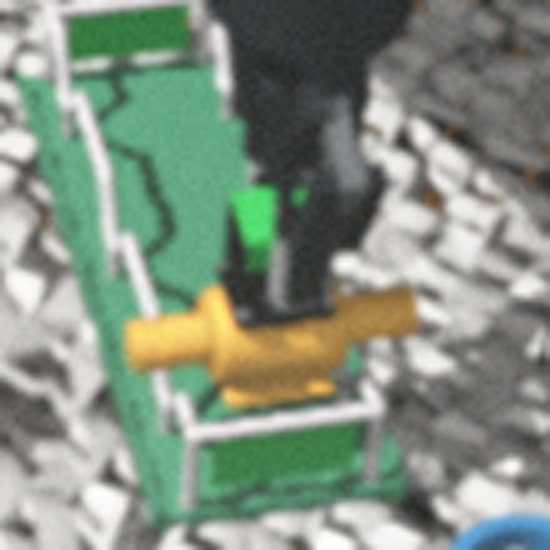

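>>> servo_tool --rows '[[[-1,9,-2],[0,0,0],1],[[0,7,0],[0,0,0],1],[[0,4,0],[0,0,0],1],[[0,0,0],[0,0,0],1],[[0,0,0],[0,0,0],1]]'

```text
time_s: 29.95
position: [0.5993, -0.3582, 0.0707]
tcp_rot: [-0.511, 0.489, -0.487, 0.513]
force: [-2.0, 6.5, 4.0]
gripper_width: 0.343
```

>>> servo_tool --rows '[[[-1.5,0,0],[0,0,0],1],[[-1.5,0,0],[0,0,0],1],[[0,0,0],[0,0,0],1],[[0,0,0],[0,0,0],1]]'

```text
time_s: 30.35
position: [0.5988, -0.3569, 0.0696]
tcp_rot: [-0.512, 0.488, -0.488, 0.512]
force: [-0.2, 0.2, -3.2]
gripper_width: 0.337
```

>>> servo_tool --rows '[[[0,2,0],[0,0,0],1],[[0,1,0],[0,0,0],1],[[0,0,0],[0,0,0],1],[[0,0,0],[0,0,0],1]]'

```text
time_s: 30.75
position: [0.5992, -0.3569, 0.069]
tcp_rot: [-0.512, 0.488, -0.488, 0.512]
force: [-4.1, 4.2, 6.6]
gripper_width: 0.34
```

>>> servo_tool --rows '[[[-1,0,-1],[0,0,0],1],[[0,-1,0],[0,0,0],1],[[0,0,0],[0,0,0],1]]'

```text
time_s: 31.05
position: [0.5988, -0.3567, 0.0691]
tcp_rot: [-0.512, 0.487, -0.489, 0.512]
force: [0.4, -0.5, 3.3]
gripper_width: 0.343
```

>>> servo_tool --rows '[[[0,0,0],[0,0,0],0.58],[[0,0,0],[0,0,0],0.52],[[0,0,0],[0,0,0],0.45],[[0,0,0],[0,0,0],0.45],[[0,-15,0],[0,0,0],0.45]]'

```text
time_s: 31.55
position: [0.5965, -0.3548, 0.081]
tcp_rot: [0.512, -0.49, 0.486, -0.512]
force: [0.1, -0.4, -1.0]
gripper_width: 0.549
```

>>> servo_tool --rows '[[[0,-30,0],[0,0,0],0.45],[[0,-40,0],[0,0,0],0.3],[[0,-30,0],[0,0,0],0],[[0,0,0],[0,0,0],0],[[0,0,0],[0,0,0],0]]'

```text
time_s: 32.05
position: [0.5986, -0.3563, 0.1852]
tcp_rot: [-0.512, 0.487, -0.489, 0.512]
force: [-0.4, -0.4, 0.1]
gripper_width: 1.004
```

```bash
python3 - <<'E'
from h import *
import meas
st()
im=read_camera('side');x0,y0=270,260;cv2.imwrite('pics/side20.png',cv2.resize(im[y0:y0+150,x0:x0+180,::-1],None,fx=4,fy=4,interpolation=cv2.INTER_CUBIC))
plan((.4405,-.3340,.15),1.5708-.045,0)
E
```

```text
t 32.05 p [ 0.5986 -0.3563  0.1852] jaw -1.523 yz [ 0.002 -0.002 -1.   ] F [-0.4 -0.4  0.1] w 1.004 q [-0.7   0.39  1.47 -0.    1.28  0.82]
n 4 from [ 0.5978 -0.3557  0.1832] jaw -1.523 -> -1.616 q6 0.82
[[[-7.3,8.3,-39.0],[0.01,1.33,-0.0],0],[[-6.4,8.3,-39.2],[0.01,1.33,-0.0],0],[[-5.5,8.3,-39.3],[0.01,1.33,-0.0],0],[[-4.6,8.3,-39.4],[0.01,1.33,-0.0],0]]
```

View pics/side20.png

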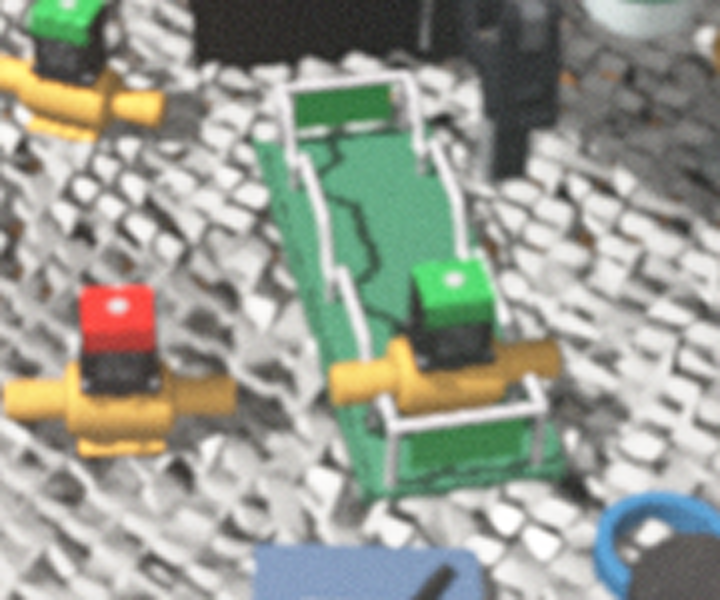

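The green valve is seated upright in green c0. Next is the bench red valve.

>>> servo_tool --rows '[[[-7,7,-40],[0,1.3,0],0],[[-6,7,-40],[0,1.3,0],0],[[-6,7,-40],[0,1.3,0],0],[[-5,7,-40],[0,1.3,0],0],[[0,0,0],[0,0,0],0]]'

```text
time_s: 32.6
position: [0.4322, -0.3307, 0.1504]
tcp_rot: [-0.489, 0.515, -0.507, 0.489]
force: [0.4, 0.2, -0.7]
gripper_width: 0.999
```

>>> servo_tool --rows '[[[0,0,0],[0,0,0],0],[[0,0,0],[0,0,0],0]]'

```text
time_s: 32.8
position: [0.4384, -0.3346, 0.1553]
tcp_rot: [0.489, -0.51, 0.511, -0.489]
force: [-0.4, 0.1, 0.5]
gripper_width: 1.002
```

```bash
python3 - <<'E'
from h import *
st();plan((.438,-.3345,.05),1.5708-.045,0)
im=read_camera('side');x0,y0=230,270;cv2.imwrite('pics/side21.png',cv2.resize(im[y0:y0+130,x0:x0+160,::-1],None,fx=4,fy=4,interpolation=cv2.INTER_CUBIC))
im=read_camera('top');cv2.imwrite('pics/top21.png',cv2.resize(im[170:310,370:520,::-1],None,fx=4,fy=4))
print(proj('side',[(.438,-.3345,.083),(.438-.056,-.3345,.022),(.438+.056,-.3345,.022)]))
E
```

```text
t 32.8 p [ 0.4384 -0.3346  0.1553] jaw -1.613 yz [ 0. -0. -1.] F [-0.4  0.1  0.5] w 1.002 q [-0.86  0.1   1.87  0.    1.17  0.76]
n 3 from [ 0.4384 -0.3346  0.1553] jaw -1.613 -> -1.616 q6 0.76
[[[-0.0,35.1,-0.2],[-0.01,0.05,0.0],0],[[-0.0,35.1,-0.1],[-0.01,0.05,0.0],0],[[-0.0,35.1,-0.1],[-0.01,0.05,0.0],0]]
[[298.69535935 336.09095403]
 [270.79885905 361.57667724]
 [327.66351878 356.38327129]]
```

View pics/side21.png

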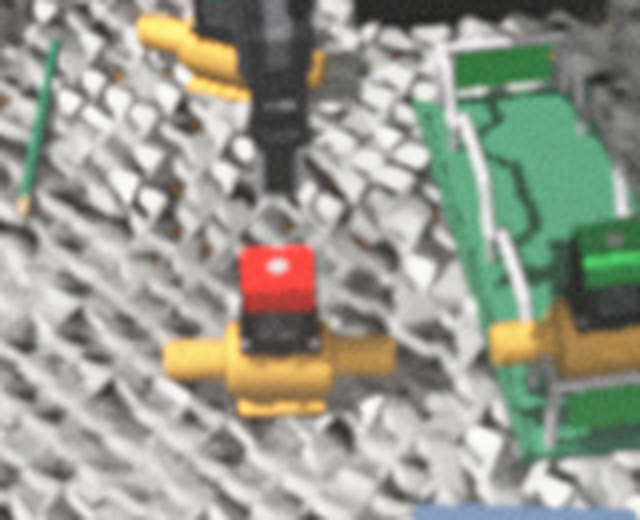

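View pics/top21.png

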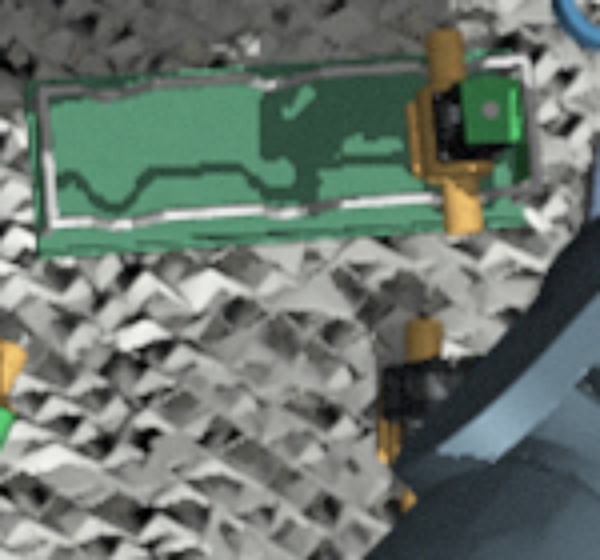

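>>> servo_tool --rows '[[[0,35,0],[0,0,0],0],[[0,35,0],[0,0,0],0],[[0,25,0],[0,0,0],0],[[0,10,0],[0,0,0],0],[[0,0,0],[0,0,0],0]]'

```text
time_s: 33.4
position: [0.4377, -0.3337, 0.0491]
tcp_rot: [-0.489, 0.511, -0.51, 0.489]
force: [-0.7, 0.5, -0.8]
gripper_width: 0.997
```

>>> servo_tool --rows '[[[0,0,0],[0,0,0],0.5],[[0,0,0],[0,0,0],0.7],[[0,0,0],[0,0,0],1],[[0,0,0],[0,0,0],1],[[0,0,0],[0,0,0],1]]'

```text
time_s: 33.9
position: [0.4384, -0.335, 0.0516]
tcp_rot: [0.489, -0.51, 0.511, -0.489]
force: [-0.0, 0.3, 4.9]
gripper_width: 0.339
```

>>> servo_tool --rows '[[[0,0,0],[0,0,0],1],[[0,-20,0],[0,0,0],1],[[0,-40,0],[0,0,0],1],[[0,-45,0],[0,0,0],1],[[0,-30,0],[0,0,0],1]]'

```text
time_s: 34.4
position: [0.4378, -0.3343, 0.1873]
tcp_rot: [0.489, -0.51, 0.511, -0.489]
force: [1.1, -0.0, -2.5]
gripper_width: 0.345
```

>>> servo_tool --rows '[[[0,0,0],[0,0,0],1],[[0,0,0],[0,0,0],1]]'

```text
time_s: 34.6
position: [0.4371, -0.3336, 0.184]
tcp_rot: [-0.489, 0.511, -0.51, 0.489]
force: [0.5, 0.8, -3.5]
gripper_width: 0.348
```

```bash
python3 - <<'E'
from h import *
st()
s=readout.get_state();p=np.array(s['position'])
im=read_camera('side');x0,y0=230,230;cv2.imwrite('pics/side22.png',cv2.resize(im[y0:y0+130,x0:x0+150,::-1],None,fx=5,fy=5,interpolation=cv2.INTER_CUBIC))
for d in(-.01,-.005,0,.005):
    P=[p+[d+q*.056,-q*.056*.043,-.030] for q in(-1,1)]
    print(d, np.round((proj('side',P)-[x0,y0]+.5)*5).tolist())
plan((.573,.339,.18),1.587,1,step=46)
E
```

```text
t 34.6 p [ 0.4371 -0.3336  0.184 ] jaw -1.613 yz [-0.001  0.001 -1.   ] F [ 0.5  0.8 -3.5] w 0.348 q [-0.86  0.06  1.85  0.    1.23  0.76]
-0.01 [[159.0, 399.0], [465.0, 382.0]]
-0.005 [[172.0, 398.0], [479.0, 381.0]]
0 [[186.0, 397.0], [492.0, 379.0]]
0.005 [[200.0, 395.0], [505.0, 378.0]]
n 15 from [ 0.4365 -0.333   0.1826] jaw -1.613 -> -1.555 q6 0.76
[[[-45.1,0.3,7.2],[0.01,-0.22,-0.01],1],[[-45.1,0.3,7.4],[0.01,-0.22,-0.01],1],[[-45.1,0.3,7.5],[0.01,-0.22,-0.01],1],[[-45.1,0.3,7.7],[0.01,-0.22,-0.01],1],[[-45.0,0.3,7.9],[0.01,-0.22,-0.01],1]]
[[[-45.0,0.3,8.1],[0.01,-0.22,-0.01],1],[[-45.0,0.3,8.2],[0.01,-0.22,-0.01],1],[[-44.9,0.2,8.4],[0.01,-0.22,-0.01],1],[[-44.9,0.2,8.6],[0.01,-0.22,-0.01],1],[[-44.9,0.2,8.8],[0.01,-0.22,-0.01],1]]
[[[-44.8,0.2,8.9],[0.01,-0.22,-0.01],1],[[-44.8,0.2,9.1],[0.01,-0.22,-0.01],1],[[-44.8,0.2,9.3],[0.01,-0.22,-0.01],1],[[-44.7,0.2,9.5],[0.01,-0.22,-0.01],1],[[-44.7,0.2,9.6],[0.01,-0.22,-0.01],1]]
```

View pics/side22.png

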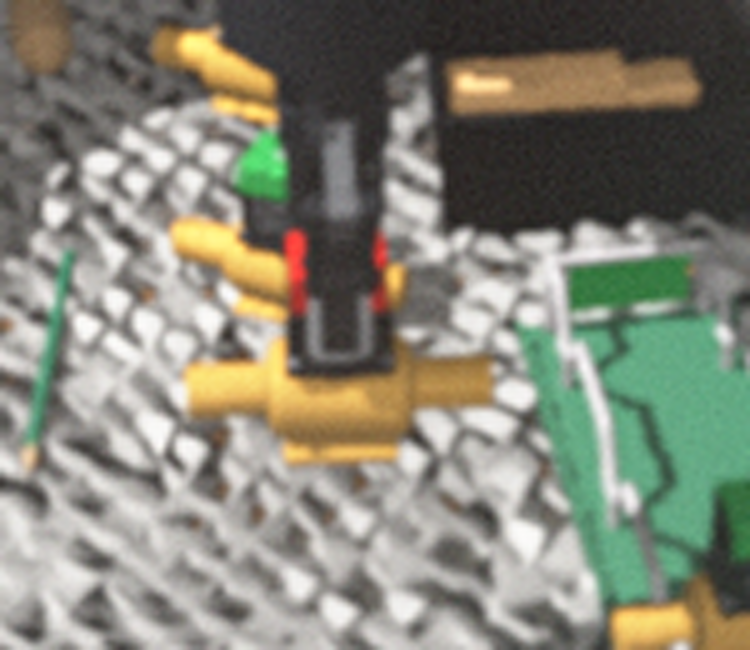

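>>> servo_tool --rows '[[[-45,-1,7],[0,-0.2,0],1],[[-45,-1,7],[0,-0.2,0],1],[[-45,-1,7],[0,-0.2,0],1],[[-45,0,8],[0,-0.2,0],1],[[-45,0,8],[0,-0.2,0],1]]'

```text
time_s: 35.15
position: [0.481, -0.1082, 0.1851]
tcp_rot: [-0.494, 0.508, -0.504, 0.493]
force: [1.3, -0.1, -4.1]
gripper_width: 0.341
```

>>> servo_tool --rows '[[[-45,0,8],[0,-0.2,0],1],[[-45,0,8],[0,-0.2,0],1],[[-45,0,8],[0,-0.2,0],1],[[-45,0,8],[0,-0.2,0],1],[[-45,0,9],[0,-0.2,0],1]]'

```text
time_s: 35.65
position: [0.5259, 0.1154, 0.1848]
tcp_rot: [-0.5, 0.503, -0.5, 0.497]
force: [0.1, -1.4, -3.3]
gripper_width: 0.343
```

>>> servo_tool --rows '[[[-45,0,9],[0,-0.3,0],1],[[-45,0,9],[0,-0.3,0],1],[[-45,0,9],[0,-0.3,0],1],[[-45,0,9],[0,-0.3,0],1],[[-30,0,9],[0,-0.2,0],1]]'

```text
time_s: 36.15
position: [0.5703, 0.326, 0.184]
tcp_rot: [0.507, -0.496, 0.494, -0.503]
force: [-0.3, -1.1, -4.3]
gripper_width: 0.341
```

>>> servo_tool --rows '[[[-10,0,0],[0,0,0],1],[[0,0,0],[0,0,0],1],[[0,0,0],[0,0,0],1]]'

```text
time_s: 36.45
position: [0.5712, 0.3324, 0.1861]
tcp_rot: [0.505, -0.496, 0.496, -0.503]
force: [0.1, -0.9, -2.8]
gripper_width: 0.341
```

```bash
python3 - <<'E'
from h import *
st();plan((.5705,.3375,.083),1.587,1)
im=read_camera('top');cv2.imwrite('pics/top23.png',im[:,:,::-1])
E
```

```text
t 36.45 p [0.5712 0.3324 0.1861] jaw -1.554 yz [-0.003 -0.002 -1.   ] F [ 0.1 -0.9 -2.8] w 0.341 q [ 0.36  0.31  1.56 -0.    1.27  1.91]
n 3 from [0.5712 0.3324 0.1861] jaw -1.554 -> -1.555 q6 1.91
[[[-1.8,34.4,-0.1],[0.07,0.0,0.04],1],[[-1.7,34.4,-0.1],[0.07,0.0,0.04],1],[[-1.7,34.4,-0.2],[0.07,0.0,0.04],1]]
```

View pics/top23.png

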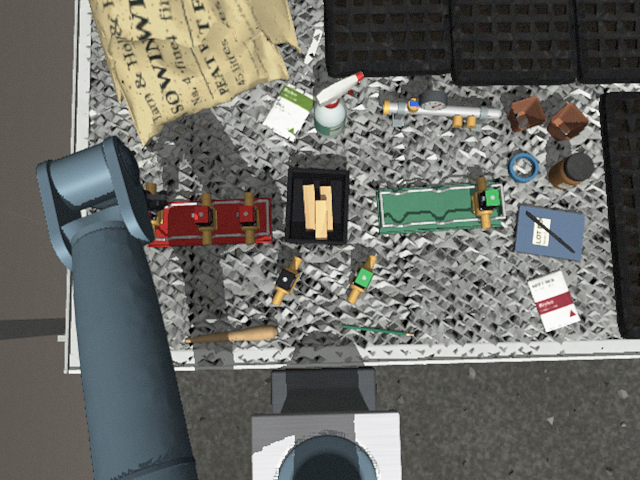

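>>> servo_tool --rows '[[[-2,30,0],[0,0,0],1],[[-2,30,0],[0,0,0],1],[[-1,25,0],[0,0,0],1],[[0,14,0],[0,0,0],1],[[0,0,0],[0,0,0],1]]'

```text
time_s: 37.0
position: [0.5705, 0.3369, 0.0867]
tcp_rot: [0.506, -0.497, 0.495, -0.502]
force: [0.4, 0.4, -3.3]
gripper_width: 0.337
```

>>> servo_tool --rows '[[[0,0,0],[0,0,0],1],[[0,0,0],[0,0,0],1]]'

```text
time_s: 37.2
position: [0.5736, 0.3388, 0.0916]
tcp_rot: [-0.503, 0.495, -0.496, 0.505]
force: [0.6, 0.5, -3.9]
gripper_width: 0.345
```

```bash
python3 - <<'E'
from h import *
st();plan((.5705,.3375,.069),1.587,1)
im=read_camera('side');x0,y0=270,110;cv2.imwrite('pics/side24.png',cv2.resize(im[y0:y0+120,x0:x0+130,::-1],None,fx=5,fy=5,interpolation=cv2.INTER_CUBIC))
E
```

```text
t 37.2 p [0.5736 0.3388 0.0916] jaw -1.554 yz [ 0.004  0.001 -1.   ] F [ 0.6  0.5 -3.9] w 0.345 q [ 0.36  0.43  1.6  -0.    1.11  1.92]
n 1 from [0.5736 0.3388 0.0916] jaw -1.554 -> -1.555 q6 1.92
[[[1.3,22.6,-3.2],[-0.2,0.01,-0.07],1]]
```

View pics/side24.png

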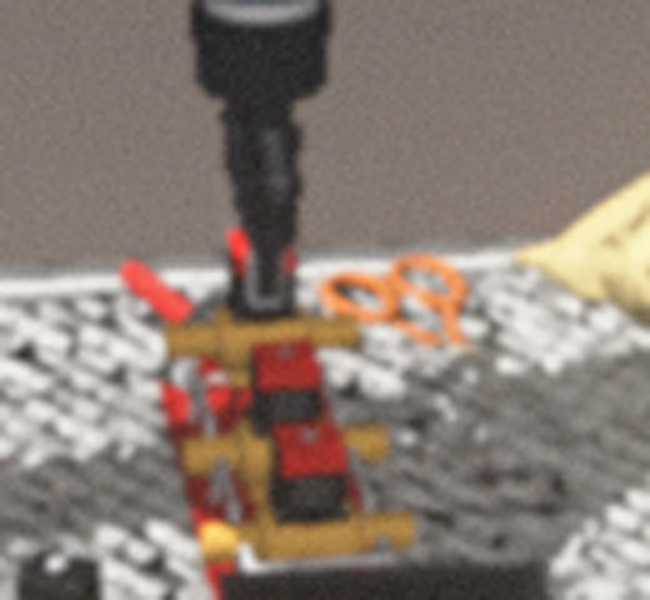

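>>> servo_tool --rows '[[[1,9,-1],[0,0,0],1],[[0,6,-1],[0,0,0],1],[[0,4,0],[0,0,0],1],[[0,0,0],[0,0,0],1],[[0,0,0],[0,0,0],1]]'

```text
time_s: 37.75
position: [0.5701, 0.3385, 0.0703]
tcp_rot: [-0.504, 0.496, -0.495, 0.505]
force: [0.3, 4.9, -3.1]
gripper_width: 0.341
```

>>> servo_tool --rows '[[[-1,0,0],[0,0,0],1],[[-1,1,0],[0,0,0],1],[[0,1,0],[0,0,0],1],[[0,0,0],[0,0,0],1]]'

```text
time_s: 38.15
position: [0.5705, 0.339, 0.0698]
tcp_rot: [0.505, -0.495, 0.496, -0.504]
force: [-3.8, -2.6, 7.4]
gripper_width: 0.344
```

>>> servo_tool --rows '[[[0.5,-1,0],[0,0,0],1],[[0,0,0],[0,0,0],1],[[0,0,0],[0,0,0],0.58],[[0,0,0],[0,0,0],0.52],[[0,0,0],[0,0,0],0.47]]'

```text
time_s: 38.65
position: [0.5702, 0.339, 0.0691]
tcp_rot: [0.504, -0.496, 0.496, -0.504]
force: [0.5, -0.2, 0.0]
gripper_width: 0.53
```

>>> servo_tool --rows '[[[0,0,0],[0,0,0],0.47],[[0,-15,0],[0,0,0],0.47],[[0,-30,0],[0,0,0],0.47],[[0,-45,0],[0,0,0],0.3],[[0,-30,0],[0,0,0],0]]'

```text
time_s: 39.15
position: [0.5712, 0.3396, 0.1939]
tcp_rot: [-0.503, 0.495, -0.496, 0.506]
force: [1.1, 0.9, -0.3]
gripper_width: 0.847
```

>>> servo_tool --rows '[[[0,0,0],[0,0,0],0],[[0,0,0],[0,0,0],0]]'

```text
time_s: 39.35
position: [0.5706, 0.3393, 0.1911]
tcp_rot: [-0.503, 0.495, -0.496, 0.505]
force: [0.2, -0.1, -0.4]
gripper_width: 0.996
```

```bash
python3 - <<'E'
from h import *
st()
im=read_camera('side');x0,y0=250,130;cv2.imwrite('pics/side25.png',cv2.resize(im[y0:y0+120,x0:x0+150,::-1],None,fx=5,fy=5,interpolation=cv2.INTER_CUBIC))
plan((.4385,-.0855,.16),1.5708-.494,0)
im=read_camera('top')
for d in trace('top','valve_g1'):
    m=cv2.dilate(d['pixels'].astype(np.uint8),np.ones((3,3)))>0
    print(d['conf'],np.round(d['box']),mrect(m&cmask(im,'tagg'),.083),mrect(m&cmask(im,'brass'),.022))
E
```

```text
t 39.35 p [0.5706 0.3393 0.1911] jaw -1.554 yz [ 0.003  0.001 -1.   ] F [ 0.2 -0.1 -0.4] w 0.996 q [ 0.37  0.31  1.55 -0.    1.27  1.92]
n 10 from [0.5697 0.339  0.1891] jaw -1.554 -> -2.065 q6 1.92
[[[42.2,2.9,-13.8],[0.0,2.93,0.0],0],[[42.9,2.9,-11.7],[0.0,2.93,0.0],0],[[43.4,2.9,-9.5],[0.0,2.93,0.0],0],[[43.8,2.9,-7.2],[0.0,2.93,0.0],0],[[44.2,2.9,-5.0],[0.0,2.93,0.0],0]]
[[[44.3,2.9,-2.7],[0.0,2.93,0.0],0],[[44.4,2.9,-0.4],[0.0,2.93,0.0],0],[[44.4,2.9,1.8],[0.0,2.93,0.0],0],[[44.2,2.9,4.1],[0.0,2.93,0.0],0],[[44.0,2.9,6.3],[0.0,2.93,0.0],0]]
0.96 [347. 260.  28.  45.] (array([437.4, -86.6,  36.3,  31.4]), np.float64(-0.494), 205) (array([439.3, -84.1, 113.1,  37.2]), np.float64(-0.374), 281)
0.6 [470. 177.  30.  54.] (array([ 600.3, -364.7,   36.5,   33.9]), np.float64(-0.022), 208) (array([ 601.5, -359.6,  116.1,   45.2]), np.float64(0.043), 385)
0.36 [272. 256.  32.  45.] None (array([438.3,  74.5, 114.5,  37.9]), np.float64(-0.524), 317)
0.35 [377. 182. 128.  53.] (array([ 595.4, -376.7,   62.4,   26.9]), np.float64(0.504), 26) (array([ 588.3, -354.2,   81.3,   37.9]), np.float64(0.441), 44)
```

View pics/side25.png

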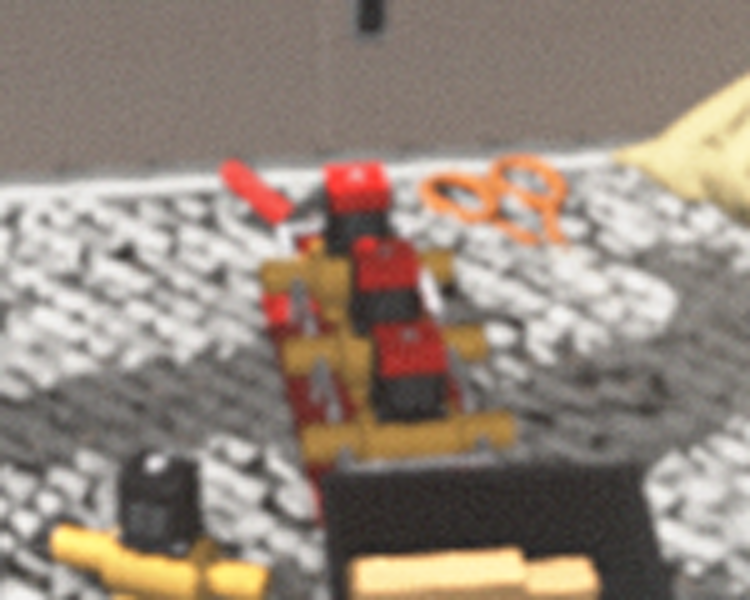

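All three red cradles are filled and upright. The last green valve is at (0.438,-0.086), yaw -0.49.

>>> servo_tool --rows '[[[42,2,-13],[0,2.9,0],0],[[43,2,-12],[0,2.9,0],0],[[43,2,-10],[0,2.9,0],0],[[44,2,-7],[0,2.9,0],0],[[44,3,-5],[0,2.9,0],0]]'

```text
time_s: 40.0
position: [0.5033, 0.1259, 0.1768]
tcp_rot: [-0.438, 0.556, -0.555, 0.436]
force: [0.6, 0.0, -0.5]
gripper_width: 1.0
```

>>> servo_tool --rows '[[[44,3,-3],[0,3,0],0],[[44,3,0],[0,3,0],0],[[44,3,2],[0,3,0],0],[[44,3,4],[0,3,0],0],[[44,3,6],[0,2.8,0],0]]'

```text
time_s: 40.5
position: [0.438, -0.0846, 0.162]
tcp_rot: [-0.362, 0.608, -0.607, 0.361]
force: [1.0, -0.0, -0.3]
gripper_width: 1.003
```

>>> servo_tool --rows '[[[0,0,0],[0,0,0],0],[[0,0,0],[0,0,0],0],[[0,0,0],[0,0,0],0]]'

```text
time_s: 40.8
position: [0.4394, -0.0826, 0.1627]
tcp_rot: [-0.363, 0.607, -0.607, 0.363]
force: [0.3, -0.0, -0.5]
gripper_width: 1.001
```

```bash
python3 - <<'E'
from h import *
st();plan((.437,-.0855,.05),1.077,0)
im=read_camera('side');x0,y0=220,200;cv2.imwrite('pics/side26.png',cv2.resize(im[y0:y0+120,x0:x0+130,::-1],None,fx=5,fy=5,interpolation=cv2.INTER_CUBIC))
c,s=np.cos(-.494),np.sin(-.494)
print((proj('side',[(.437,-.0855,.083),(.437-.056*c,-.0855-.056*s,.022),(.437+.056*c,-.0855+.056*s,.022)])-[x0,y0])*5)
E
```

```text
t 40.8 p [ 0.4394 -0.0826  0.1627] jaw -2.064 yz [-0.001  0.001 -1.   ] F [ 0.3 -0.  -0.5] w 1.001 q [-0.44 -0.17  2.12  0.    1.2   1.62]
n 3 from [ 0.4394 -0.0826  0.1627] jaw -2.064 -> -2.065 q6 1.62
[[[1.2,37.6,-0.2],[0.03,0.0,-0.01],0],[[1.2,37.6,-0.2],[0.03,0.0,-0.01],0],[[1.2,37.6,-0.2],[0.03,0.0,-0.01],0]]
[[333.02380203 301.8920852 ]
 [226.01175597 384.03413901]
 [451.22229996 437.35844641]]
```

View pics/side26.png

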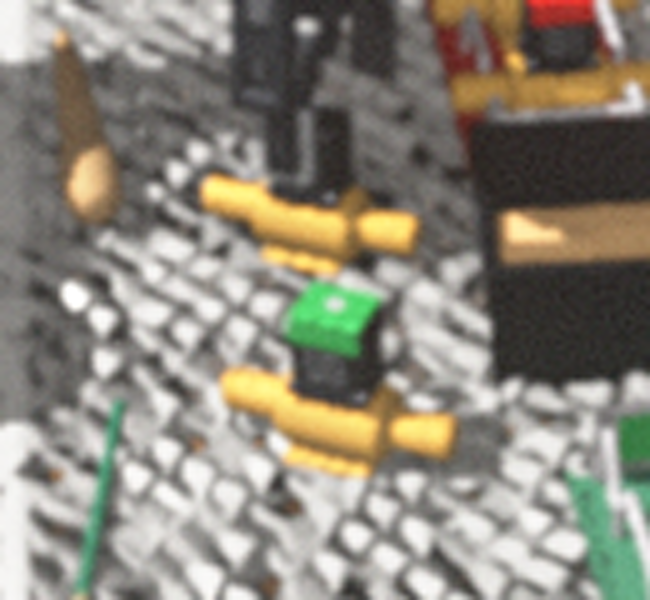

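>>> servo_tool --rows '[[[2,35,0],[0,0,0],0],[[1,35,0],[0,0,0],0],[[0,30,-1],[0,0,0],0],[[0,13,0],[0,0,0],0],[[0,0,0],[0,0,0],0]]'

```text
time_s: 41.35
position: [0.4356, -0.0836, 0.048]
tcp_rot: [-0.364, 0.608, -0.605, 0.362]
force: [0.3, 0.6, 0.6]
gripper_width: 1.001
```

>>> servo_tool --rows '[[[0,0,0],[0,0,0],0.5],[[0,0,0],[0,0,0],0.7],[[0,0,0],[0,0,0],1],[[0,0,0],[0,0,0],1],[[0,0,0],[0,0,0],1]]'

```text
time_s: 41.85
position: [0.438, -0.0861, 0.0513]
tcp_rot: [0.362, -0.607, 0.608, -0.363]
force: [-0.5, -0.5, 5.7]
gripper_width: 0.343
```

>>> servo_tool --rows '[[[0,0,0],[0,0,0],1],[[0,-20,0],[0,0,0],1],[[0,-40,0],[0,0,0],1],[[0,-45,0],[0,0,0],1],[[0,-30,0],[0,0,0],1]]'

```text
time_s: 42.35
position: [0.4374, -0.0858, 0.1874]
tcp_rot: [0.362, -0.607, 0.608, -0.363]
force: [1.5, -0.1, -3.4]
gripper_width: 0.347
```

>>> servo_tool --rows '[[[0,0,0],[0,0,0],1],[[0,0,0],[0,0,0],1]]'

```text
time_s: 42.55
position: [0.4365, -0.0854, 0.1842]
tcp_rot: [-0.363, 0.608, -0.607, 0.362]
force: [0.6, -0.3, -4.3]
gripper_width: 0.338
```

```bash
python3 - <<'E'
from h import *
st();plan((.589,-.174,.175),1.62,1,step=45)
E
```

```text
t 42.55 p [ 0.4365 -0.0854  0.1842] jaw -2.066 yz [-0.001  0.001 -1.   ] F [ 0.6 -0.3 -4.3] w 0.338 q [-0.45 -0.21  2.11  0.    1.24  1.62]
n 4 from [ 0.4365 -0.0854  0.1842] jaw -2.066 -> -1.522 q6 1.62
[[[1.4,2.2,44.1],[0.02,-7.79,-0.01],1],[[7.4,2.3,43.5],[0.02,-7.79,-0.01],1],[[13.2,2.3,42.1],[0.02,-7.79,-0.01],1],[[18.8,2.3,39.9],[0.02,-7.79,-0.01],1]]
```

>>> servo_tool --rows '[[[1,1,44],[0,-7.8,0],1],[[7,1,43],[0,-7.8,0],1],[[13,1,42],[0,-7.8,0],1],[[19,2,40],[0,-7.8,0],1],[[0,0,0],[0,0,0],1]]'

```text
time_s: 43.05
position: [0.5907, -0.1752, 0.1743]
tcp_rot: [0.513, -0.489, 0.485, -0.512]
force: [0.2, 1.0, -4.1]
gripper_width: 0.341
```

>>> servo_tool --rows '[[[0,0,0],[0,0,0],1],[[0,0,0],[0,0,0],1]]'

```text
time_s: 43.25
position: [0.5879, -0.1724, 0.1777]
tcp_rot: [0.513, -0.489, 0.486, -0.512]
force: [0.2, 0.6, -2.8]
gripper_width: 0.342
```

```bash
python3 - <<'E'
from h import *
st()
s=readout.get_state();p=np.array(s['position'])
im=read_camera('side');x0,y0=300,190;cv2.imwrite('pics/side27.png',cv2.resize(im[y0:y0+150,x0:x0+130,::-1],None,fx=5,fy=5,interpolation=cv2.INTER_CUBIC)[:600])
for d in(-.01,-.005,0,.005):
    P=[p+[d+q*.056,q*.056*.049,-.030] for q in(-1,1)]
    print(d, np.round((proj('side',P)-[x0,y0]+.5)*5).tolist())
plan((.589,-.174,.085),1.62,1,step=45)
E
```

```text
t 43.25 p [ 0.5879 -0.1724  0.1777] jaw -1.521 yz [-0.004  0.002 -1.   ] F [ 0.2  0.6 -2.8] w 0.342 q [-0.47  0.21  1.7   0.    1.24  1.05]
-0.01 [[155.0, 337.0], [418.0, 309.0]]
-0.005 [[167.0, 336.0], [430.0, 308.0]]
0 [[179.0, 335.0], [441.0, 307.0]]
0.005 [[191.0, 334.0], [453.0, 306.0]]
n 3 from [ 0.5881 -0.1724  0.1786] jaw -1.521 -> -1.522 q6 1.05
[[[0.6,31.2,0.4],[0.05,0.01,-0.03],1],[[0.6,31.2,0.3],[0.05,0.01,-0.03],1],[[0.6,31.2,0.3],[0.05,0.01,-0.03],1]]
```

View pics/side27.png

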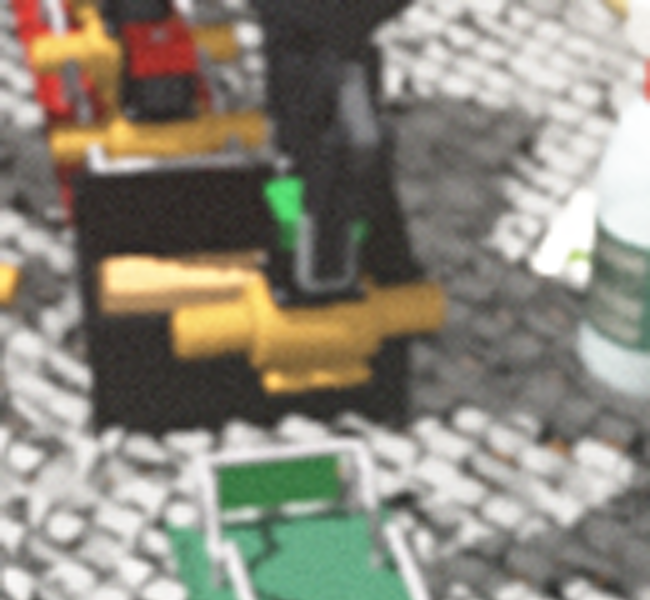

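>>> servo_tool --rows '[[[1,30,1],[0,0,0],1],[[1,30,0],[0,0,0],1],[[0,22,0],[0,0,0],1],[[0,10,0],[0,0,0],1],[[0,0,0],[0,0,0],1]]'

```text
time_s: 43.8
position: [0.5892, -0.1744, 0.0869]
tcp_rot: [0.513, -0.488, 0.486, -0.512]
force: [-0.4, 0.4, -3.0]
gripper_width: 0.342
```

>>> servo_tool --rows '[[[0,0,0],[0,0,0],1],[[0,0,0],[0,0,0],1],[[0,0,0],[0,0,0],1]]'

```text
time_s: 44.1
position: [0.5916, -0.1757, 0.0899]
tcp_rot: [-0.512, 0.486, -0.488, 0.513]
force: [-0.3, -0.1, -3.5]
gripper_width: 0.343
```

```bash
python3 - <<'E'
from h import *
st();plan((.589,-.174,.069),1.62,1)
im=read_camera('side');x0,y0=320,240;cv2.imwrite('pics/side28.png',cv2.resize(im[y0:y0+110,x0:x0+120,::-1],None,fx=5,fy=5,interpolation=cv2.INTER_CUBIC))
E
```

```text
t 44.1 p [ 0.5916 -0.1757  0.0899] jaw -1.521 yz [ 0.003 -0.001 -1.   ] F [-0.3 -0.1 -3.5] w 0.343 q [-0.47  0.33  1.73  0.    1.08  1.05]
n 1 from [ 0.5916 -0.1757  0.0899] jaw -1.521 -> -1.522 q6 1.05
[[[-1.9,20.9,-2.6],[-0.14,0.04,0.08],1]]
```

View pics/side28.png

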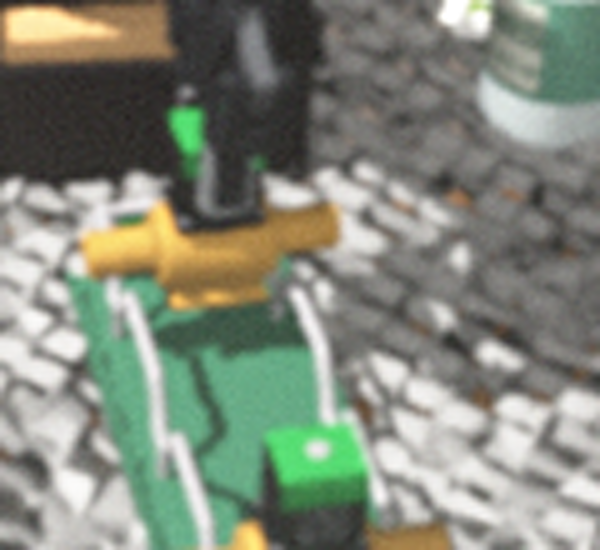

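>>> servo_tool --rows '[[[-1,9,-2],[0,0,0],1],[[0,6,0],[0,0,0],1],[[0,4,0],[0,0,0],1],[[0,0,0],[0,0,0],1],[[0,0,0],[0,0,0],1]]'

```text
time_s: 44.65
position: [0.5882, -0.1724, 0.069]
tcp_rot: [-0.511, 0.489, -0.486, 0.513]
force: [-2.2, 7.3, 3.0]
gripper_width: 0.344
```

>>> servo_tool --rows '[[[-1,0,0],[0,0,0],1],[[-1.5,0,0],[0,0,0],1],[[0,1,0],[0,0,0],1],[[0,0,0],[0,0,0],1]]'

```text
time_s: 45.05
position: [0.5884, -0.1721, 0.069]
tcp_rot: [0.513, -0.488, 0.487, -0.512]
force: [-5.3, 1.7, 5.4]
gripper_width: 0.345
```

>>> servo_tool --rows '[[[-0.5,0,-1],[0,0,0],1],[[0,-1,0],[0,0,0],1],[[0,0,0],[0,0,0],1]]'

```text
time_s: 45.35
position: [0.588, -0.172, 0.0694]
tcp_rot: [-0.512, 0.487, -0.488, 0.512]
force: [0.5, -0.7, -0.8]
gripper_width: 0.341
```

>>> servo_tool --rows '[[[0,0,0],[0,0,0],0.58],[[0,0,0],[0,0,0],0.52],[[0,0,0],[0,0,0],0.45],[[0,0,0],[0,0,0],0.45],[[0,-15,0],[0,0,0],0.45]]'

```text
time_s: 45.85
position: [0.5859, -0.1707, 0.0825]
tcp_rot: [0.513, -0.489, 0.486, -0.512]
force: [0.2, 0.2, 0.3]
gripper_width: 0.551
```

>>> servo_tool --rows '[[[0,-30,0],[0,0,0],0.45],[[0,-40,0],[0,0,0],0.3],[[0,-40,0],[0,0,0],0],[[0,0,-40],[0,0,0],0],[[0,0,-40],[0,0,0],0]]'

```text
time_s: 46.35
position: [0.5082, -0.1762, 0.1977]
tcp_rot: [-0.512, 0.485, -0.489, 0.513]
force: [-1.2, -1.2, -0.0]
gripper_width: 1.0
```

>>> servo_tool --rows '[[[45,0,-20],[0,0,0],0],[[45,0,-20],[0,0,0],0],[[45,0,-20],[0,0,0],0],[[45,0,-10],[0,0,0],0],[[45,0,0],[0,0,0],0]]'

```text
time_s: 46.85
position: [0.4478, -0.4058, 0.1959]
tcp_rot: [0.512, -0.487, 0.488, -0.512]
force: [1.2, 0.6, 0.5]
gripper_width: 0.998
```

>>> servo_tool --rows '[[[45,0,0],[0,0,0],0],[[45,0,0],[0,0,0],0],[[45,0,0],[0,0,0],0],[[45,0,-10],[0,0,0],0],[[0,0,0],[0,0,0],0]]'

```text
time_s: 47.35
position: [0.4459, -0.589, 0.1948]
tcp_rot: [0.512, -0.488, 0.489, -0.511]
force: [-0.2, 0.7, -0.1]
gripper_width: 0.996
```

```bash
python3 - <<'E'
from h import *
st()
for c in('top','side'):cv2.imwrite(f'pics/{c}30.png',read_camera(c)[:,:,::-1])
a=cv2.imread('pics/top30.png');
cv2.imwrite('pics/t30a.png',cv2.resize(a[170:330,120:380],None,fx=3,fy=3,interpolation=cv2.INTER_CUBIC))
cv2.imwrite('pics/t30b.png',cv2.resize(a[165:265,360:520],None,fx=4.5,fy=4.5,interpolation=cv2.INTER_CUBIC))
a=cv2.imread('pics/side30.png')
cv2.imwrite('pics/s30b.png',cv2.resize(a[150:400,240:430],None,fx=2.4,fy=2.4,interpolation=cv2.INTER_CUBIC))
E
```

```text
t 47.35 p [ 0.4459 -0.589   0.1948] jaw -1.525 yz [ 0.    -0.003 -1.   ] F [-0.2  0.7 -0.1] w 0.996 q [-1.08  0.48  1.33 -0.    1.33  0.45]
```

View pics/t30a.png

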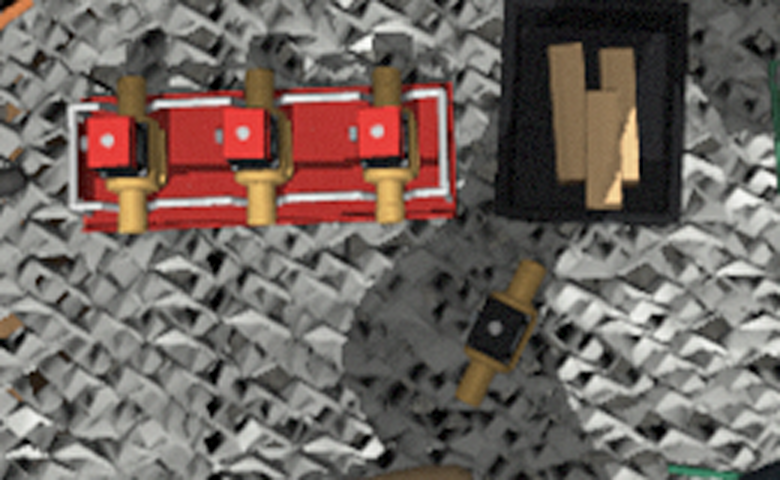

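View pics/t30b.png

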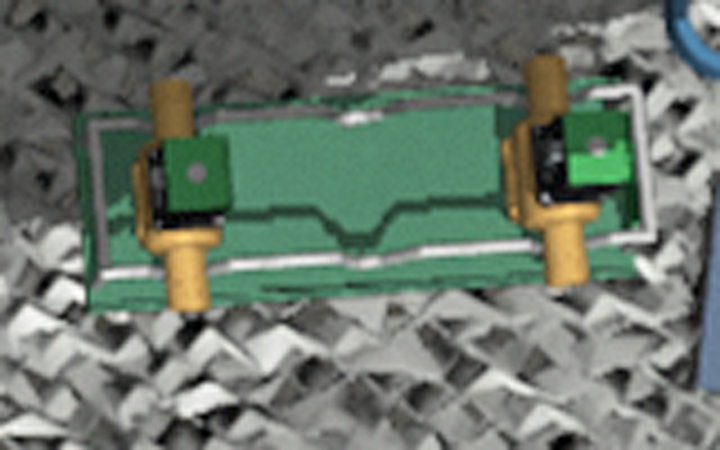

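View pics/s30b.png

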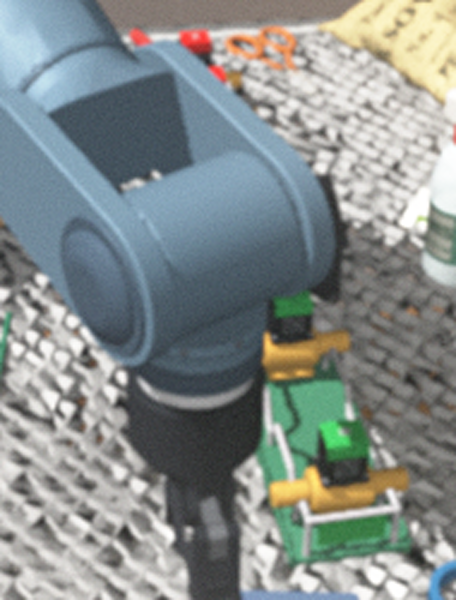

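```bash
python3 - <<'E'
from h import *
from over import RACK
def cr(k,i):
    x,y,t=RACK[k];l=(i-1)*.092;return np.array([x-np.sin(t)*l,y+np.cos(t)*l])
d={('red',2):(107,141),('red',1):(242,133),('red',0):(377,131)}
for k,v in d.items():
    px=np.array(v)/3-.33+[120,170];w=onz('top',[px],.102)[0,:2];print(k,'tag minus cradle mm',np.round((w-cr(*k))*1000,1))
for k,v in {('green',2):(195,173),('green',0):(597,146)}.items():
    px=np.array(v)/4.5-.4+[360,165];w=onz('top',[px],.102)[0,:2];print(k,np.round((w-cr(*k))*1000,1))
print('orig g0',(onz('top',[(491.8,197.2)],.102)[0,:2]-cr('green',0))*1000,'orig r0',(onz('top',[(245.5,213.5)],.102)[0,:2]-cr('red',0))*1000)
# untagged dot now vs start
print('untagged',onz('top',[np.array((494,328))/3-.33+[120,170]],.081)[0])
o=[]
for n in('top18','top23','top30'):
    o.append(cv2.resize(cv2.imread(f'pics/{n}.png')[160:250,280:360],None,fx=3.2,fy=3.2,interpolation=cv2.INTER_CUBIC))
o[0]=o[0];cv2.imwrite('pics/tubs.png',np.hstack(o))
for n in('top0','top30'):
    a=cv2.imread(f'pics/{n}.png');cv2.imwrite(f'pics/u_{n}.png',cv2.resize(a[250:310,260:310],None,fx=5,fy=5))
cv2.imwrite('pics/u.png',np.hstack([cv2.imread('pics/u_top0.png'),cv2.imread('pics/u_top30.png')]))
E
```

```text
('red', 2) tag minus cradle mm [ 0.1 -1.3]
('red', 1) tag minus cradle mm [ 2.1 -1.1]
('red', 0) tag minus cradle mm [-0.  -1.3]
('green', 2) [-0.1  3.8]
('green', 0) [-0.5  1. ]
orig g0 [-0.84483691  1.96923813] orig r0 [-0.38700783 -1.5844455 ]
untagged [0.43797746 0.07738226 0.081     ]
```

View pics/tubs.png

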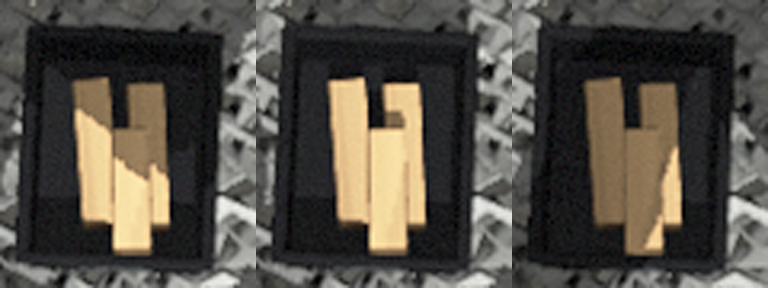

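View pics/u.png

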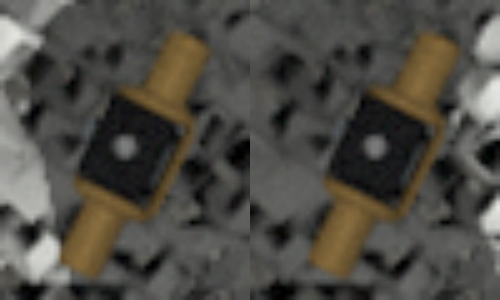

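```bash
python3 - <<'E'
from cell import *
print(readout.get_state()['time_s']);print(ticket.close_job())
E
```

```text
47.45
the job is handed in; nothing more can be done
None
```

The job is handed in after 47.5 s of robot time, with the gripper clear of everything. All tagged valves are in the right racks, and all three offcuts are in the black tub.

- **Red rack:** I moved in the red-tagged valve that was wrongly in the green rack (now c1) and the one from the bench (c2). The valve already in c0 stayed there.
- **Green rack:** the two green-tagged bench valves are in c0 and c2.
- **Untagged valve:** it stands where it started; pictures from the start and the end look the same.

**Final checks:** each valve's tag is within about 4 mm of its cradle's centre in the top view. That means no more than 3–4° of lean, with green c2 the worst. The pipes lie across both rails in every cradle.

**What went less than smoothly:**
- My first pick rolled the misplaced red valve about 16° in its cradle. Gripping it straightened it, and it now sits upright in the red rack.
- Each valve I placed first touched one side of its notch at about 5–7 N, so I shifted it 2–3 mm before releasing.
- The top offcut slid a few centimetres inside the tub between about 25 and 29 s, while the arm was elsewhere. It has stayed still inside the tub since.

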